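Demould a cast bracket plate and stand it in the curing rack

TASK

Swing the mould's hold-down arm off the cast plate until it points straight out from the end of the mould, and leave it there; then lift the plate out of the cavity. Lay it rib up on the blue sloping rest with a long edge at the lip and let go; then take it again by its overhanging upper edge and stand it on its long edge, centred, in the empty middle slot of the purple rack, without dropping it or disturbing anything else.

Things in the scene. Friction and masses are not known exactly. Their poses are not given: they have to be found in the camera images.
- casting: Grey rigid plate 110 (its x) x 90 (y) x 10 mm with one upright rib centred on its upper face, 60 (x) x 14 (y) mm, rib top 36 mm above the underside. About 150 g. Origin at the centre of the plain underside, z out of the ribbed face. Same when turned half round about z. Starts rib up in the mould's cavity.
- casting_mid (a point): Point at the centre of the casting's plate, halfway through its thickness (5 mm above the underside).
- mould: Fixed aluminium block 170 (its x) x 150 (y) x 30 mm high, origin at the centre of its underside, z up. Open cavity in the middle 114 x 94 mm, floor at z = 18 mm: the plate lies 2 mm below the mould's top face with 2 mm play all round; only the rib stands out.
- hold_arm (a joint): Flat steel hold-down arm, 18 mm wide, top 42 mm above the table, on an upright pivot at x 44, y -63 mm of the mould. In rad: 0 = points to the mould's +y, across the end of the casting; grows clockwise seen from above; 1.571 = points to the mould's +x, straight off the mould's end, clear of the casting. Stays where left; stops at 0 and 1.95.
- post_top (a point): Centre of the top of the round black handle post standing on the arm, 90 mm from the pivot; post 18 mm across, from 42 to 87 mm above the table. Moves with the arm.
- rest: Fixed blue rest, base 130 (its x) x 100 mm, origin at the centre of its underside, z up. A 45-degree face 52 mm long rises to its +y from the line y -25, z 35 mm, where a 14 mm lip stands square to the face. A plate on it with a long edge at the lip has its mid point near y 3, z 70 mm; its upper 38 mm overhang freely.
- rack: Fixed purple rack, base 130 (its x) x 150 (y) x 12 mm, origin at the centre of its underside, z up. Three slots along x at y -50, 0, 50 mm, floor z 12 mm, each 17 mm wide between four round-topped 8 mm pins at x +-32 mm, 42 mm tall. The middle slot is empty; flat blanks stand in the others.
- blank0: Loose flat grey blank 110 x 8 x 56 mm high without a rib, standing on edge in an outer slot of the rack; origin at the centre of its underside. Leave alone.
- blank1: Loose flat grey blank 110 x 8 x 56 mm high without a rib, standing on edge in an outer slot of the rack; origin at the centre of its underside. Leave alone.
- resin_jar: Bystander: white jar with a black cap, 60 mm across, 85 mm tall; origin at the centre of its underside. Leave alone.
- release_bottle: Bystander: clear bottle, 48 mm across, 110 mm tall; origin at the centre of its underside. Leave alone.
- tape_roll: Bystander: roll of pale blue tape lying flat, 90 mm across, 24 mm high; origin at the centre of its underside. Leave alone.
- screwdriver: Bystander: screwdriver lying on the table, 150 mm long along its x, 30 mm high at most. Leave alone.
- mix_cup: Bystander: white open cup, 64 mm across, 70 mm tall; origin at the centre of its underside. Leave alone.
- part_carton: Bystander: small cardboard carton, 90 x 60 x 40 mm high; origin at the centre of its underside. Leave alone.
- cap_disc: Bystander: black disc, 70 mm across, 20 mm thick; origin at the centre of its underside. Leave alone.
There are look-alikes about, which are no part of the job. There is more than one size of the rack; the one meant has the size given above.

How it is judged:
By the outcome, as a careful person would: the job done as asked, in the order asked, and still so for the second after the job is handed in, with the robot touching nothing.
It also fails if it takes over 58 s, if anything falls off the work surface, if the arm or the gripper's body presses on something with over 40 N, if the wrist force passes 120 N, or if a joint passes its speed limit or range.

ROBOT

A 6-joint arm with a two-finger parallel gripper is mounted at the origin on the work surface. World frame = base frame: x ahead of the robot, y to its left, z up, the work surface at z = 0. Lengths are in m, angles in rad, forces in N, time in s.
With the tool pointing down it reaches from about 0.325 to 1 m from the base axis. Payload 5.1 kg.
Tool frame: the origin (TCP) lies at the very end of the fingers, on their centre line; the grasp point (between the pads) lies 19 mm behind it; z points along the fingers, y is the line along which they close (so a half turn about z gives the same grasp; the last joint's range is limited). The gripper opens to 85 mm and grips with 20 to 120 N. Pads are 22 mm wide; open, the fingers measure 114 mm over their backs; the gripper's body (76 mm by 85 mm) begins 54 mm behind the grasp point. The pads swing forward as they close: fully open they stand 13 mm farther back than shut.
Start: joints at [-1.292, 0.124, 1.65, -0, 1.367, -0.083], TCP at [0.23, -0.608, 0.201] pointing down, gripper open.
Joint ranges: [-2.61, 2.61], [-1.02, 2.33], [0.03, 2.71], [-1.35, 4.49], [0.32, 2.68], [-2.91, 2.91]. Speed limits (rad/s): [2.57, 2.57, 3.14, 3.14, 3.14, 3.14].

INTERFACE

Orientations are given as a 3x3 rotation matrix whose columns are the frame's x, y, z axes.
In Python, from workcell import get_state, snapshot, close_job gives the robot as it stands.
- The arm moves only by the tool arm_command, never from a script. Its argument "commands" is a list of rows, each a list of 3 entries, a list of its own where there are three numbers: the shift along the tool's x, y, z in m, then the turn, a rotation vector about the tool's x, y, z in rad, then the opening, from -1 (shut) to 1 (fully open). In form: [[[tx, ty, tz], [ax, ay, az], jaw], ...]. A call has exactly 10 rows; each row shifts and turns the commanded pose from where the row before left it, along the tool's axes as they then stand; what a row does not reach is not made up. A row lasts 1/10 s, in which the tool goes at most 50 mm and 8.59 degrees, less where a joint would pass 70% of its speed; a pose out of reach is approached as far as the arm can. A call is refused whole if a number of a shift passes 0.05 or a number of a turn 0.15, either way. A call with a gripper value outside its range is refused whole. The fingers move at their own pace and stop on an object; "force" is the grip in N (left out, the last holds). Time passes only in rows, so rows that do not move let the fingers close, or fill a call up. It gives the time, the measured TCP pose, the force, the opening and the grip force at its end, in the units of the state.
- get_state(): the state, without advancing time (a new reading comes with each control period).
- snapshot(name): name is "side" or "top"; returns a dict with "img" (480x640x3 uint8, blue, green, red), "mtx" (3x3 intrinsics, pixels), "xyz" and "orientation" of the camera in the world. Camera axes: x right, y down, z forward; pixel columns grow to the right and rows downward; lengths in m; the calibration is good to about 2 mm. A picture is of the moment at which its call begins. There is no depth.
- close_job(): hands the job in; it is judged then, once.
The state is a dict: "time": time; "joints": joint angles; "qvel": joint speeds; "joint_torque": joint torques, N m; "tool_pos": TCP position; "orientation": TCP orientation; "ft_force": force on the tool from outside, world axes, zero at the start; "wrist_torque": the same for the moment, N m; "grip_width": opening from 0.0 (shut) to 1.0 (fully open); "finger_force": force on a finger pad.
Only numpy, scipy, OpenCV 4.12 (cv2) and the standard library are available. Lean on these libraries where they do the work, as an engineer would, in place of code of your own. Each camera call takes 0.05 s, during which the arm holds its last target. There are 200 camera calls.

## Working session

There is one attempt and no reset: what is moved stays moved. The work goes in short steps, Python scripts to look and compute and a tool call to move; the robot and the scene stay as the last step left them, time stands still between calls to the robot, and variables do not carry over. Pictures are saved under pics/ and viewed, at most 10 in all, crops included, and the job is handed in when it is done.

Besides the shell and the picture viewer there is one more tool, called after ">>>" as a command line: name --argument value ..., lists and objects as JSON in quotes. arm_command: Moves the arm, as the interface text tells. Its arguments: {"type":"object","properties":{"commands":{"type":"array","items":{"type":"array"}},"force":{"type":"number"}},"required":["commands"]}

```bash
mkdir -p pics; ls; python3 - <<'E'
from workcell import *
import cv2
for n in("top","side"):
    s=snapshot(n);cv2.imwrite(f"pics/{n}0.png",s["img"]);print(n,s["mtx"].tolist(),s["xyz"],s["orientation"])
print(get_state())
E
```

```text
pics
top [[501.81445426081575, 0.0, 311.3566228439613], [0.0, 501.81445426081575, 234.18365083269086], [0.0, 0.0, 1.0]] [ 0.32625877 -0.05268368  1.32375777] [[ 0.01925129 -0.99134552  0.12985931]
 [-0.99978682 -0.02005718 -0.00490078]
 [ 0.00746298 -0.12973728 -0.99152032]]
side [[525.7479427405301, 0.0, 313.8729011488078], [0.0, 525.7479427405301, 240.12769010594576], [0.0, 0.0, 1.0]] [ 0.45919016 -0.92673916  0.72849359] [[ 0.99972731 -0.0075891   0.02208423]
 [-0.02225867 -0.59565714  0.80293033]
 [ 0.00706111 -0.80320295 -0.59566364]]
{'time': 0.1, 'joints': array([-1.29156045e+00,  1.24466799e-01,  1.65153807e+00,  1.68087469e-05,
        1.36751058e+00, -8.26176530e-02]), 'qvel': array([-3.78905705e-04, -1.78647262e-03, -2.17639130e-03,  5.23594169e-05,
       -8.39055276e-04, -1.04726302e-04]), 'joint_torque': array([ 1.89959874e-04, -4.24930036e+01, -3.66654539e+01, -1.04532783e-04,
        3.92586211e-03,  1.71071963e-05]), 'tool_pos': array([ 0.22990279, -0.60732909,  0.19945822]), 'orientation': array([[ 9.35243519e-01,  3.54004656e-01, -5.14136575e-04],
       [ 3.54004986e-01, -9.35241700e-01,  1.85285024e-03],
       [ 1.75075648e-04, -1.91487309e-03, -9.99998151e-01]]), 'ft_force': array([0.02565097, 0.1293722 , 0.50192669]), 'wrist_torque': array([-0.00409425,  0.00760549,  0.01191995]), 'finger_force': 0.0, 'grip_width': 0.9998309702267119}
```

View pics/top0.png

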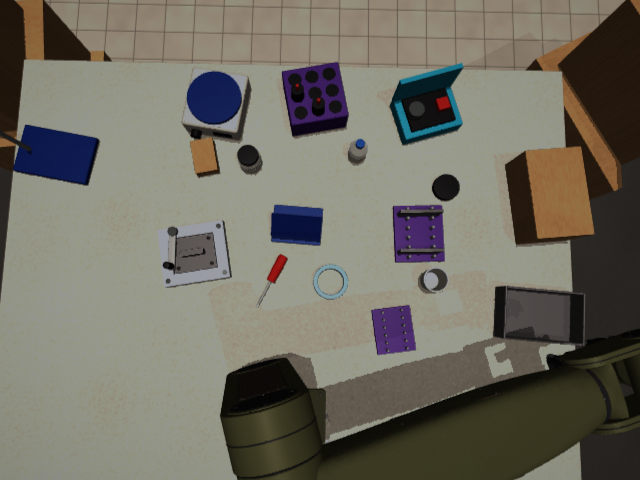

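View pics/side0.png

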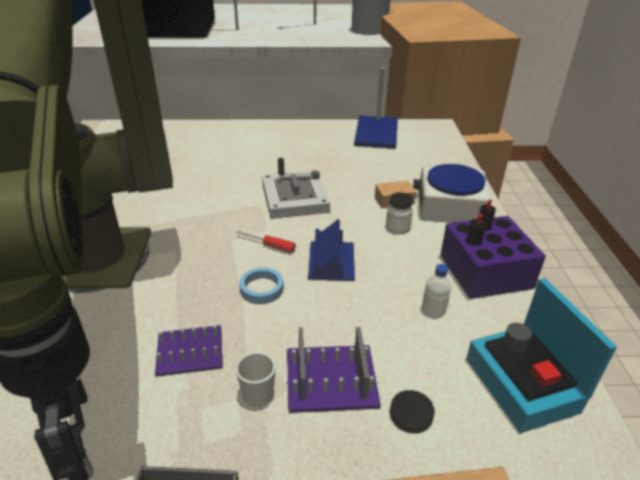

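```bash
cat > h.py <<'E'
from workcell import *
import cv2, numpy as np
def ray(s,px):
    R=np.array(s["orientation"]);d=R@np.linalg.inv(s["mtx"])@np.array([px[0],px[1],1.]);return np.array(s["xyz"]),d
def cast(s,px,z):
    o,d=ray(s,px);return o+d*(z-o[2])/d[2]
def proj(s,P):
    p=s["mtx"]@(np.array(s["orientation"]).T@(np.array(P)-s["xyz"]));return p[:2]/p[2]
def tri(a,pa,b,pb):
    o1,d1=ray(a,pa);o2,d2=ray(b,pb);t=np.linalg.lstsq(np.c_[d1,-d2],o2-o1,rcond=None)[0]
    return (o1+d1*t[0]+o2+d2*t[1])/2
E
python3 - <<'E'
from h import *
np.set_printoptions(precision=4,suppress=True)
t=snapshot("top");s=snapshot("side");I=t["img"];H=cv2.cvtColor(I,cv2.COLOR_BGR2HSV)
cr=lambda im,x,y,w,h,k:cv2.resize(im[y:y+h,x:x+w],None,fx=k,fy=k,interpolation=cv2.INTER_CUBIC)
a=cr(I,150,190,300,110,8/3);b=cr(s["img"],150,150,300,115,8/3)
cv2.imwrite("pics/c1.png",np.vstack([a,b]))
print(H[265,165],H[280,190],H[240,300],H[212,300],H[240,400],H[250,120], H[225,195])
def rect(m,z,lab):
    cs,_=cv2.findContours(m,cv2.RETR_EXTERNAL,cv2.CHAIN_APPROX_NONE)
    for c in cs:
        if cv2.contourArea(c)<500: continue
        r=cv2.minAreaRect(c);q=np.array([cast(t,p,z)[:2] for p in cv2.boxPoints(r)])
        e=q[1]-q[0];f=q[2]-q[1];print(lab,r[0],"ctr",q.mean(0),"len",np.linalg.norm(e),np.linalg.norm(f),"ang",np.degrees([np.arctan2(e[1],e[0]),np.arctan2(f[1],f[0])]))
m=cv2.inRange(H,(120,80,30),(150,255,255));rect(m,.012,"purple")
m=cv2.inRange(H,(108,100,20),(124,255,255));rect(m,.03,"blue")
E
```

```text
[15 20 26] [111  16 163] [114 178  76] [114 173 106] [134 154 111] [ 30  29 152] [114  16 164]
purple (393.2176208496094, 329.4527587890625) ctr [ 0.2552 -0.2747] len 0.10044225421479464 0.11466012259408748 ang [ -81.1595 -172.3863]
purple (418.1968688964844, 233.13348388671875) ctr [ 0.5071 -0.3413] len 0.13152241476326443 0.15056549508261483 ang [ -86.0531 -178.1389]
purple (314.29632568359375, 93.57888793945312) ctr [ 0.8868 -0.0598] len 0.16250900446731933 0.1589577472558357 ang [ -78.3007 -169.9291]
blue (296.0794677734375, 224.50634765625) ctr [ 0.5206 -0.0188] len 0.0961290003635223 0.13053042999661532 ang [ -2.8249 -93.463 ]
blue (55.167030334472656, 154.12774658203125) ctr [0.696  0.6227] len 0.12832466958133548 0.2105834016063309 ang [ -5.1085 -99.8821]
blue (213.5, 97.0) ctr [0.8633 0.2115] len 0.1464531822679935 0.14350010192014936 ang [  2.9413 -88.6932]
```

View pics/c1.png

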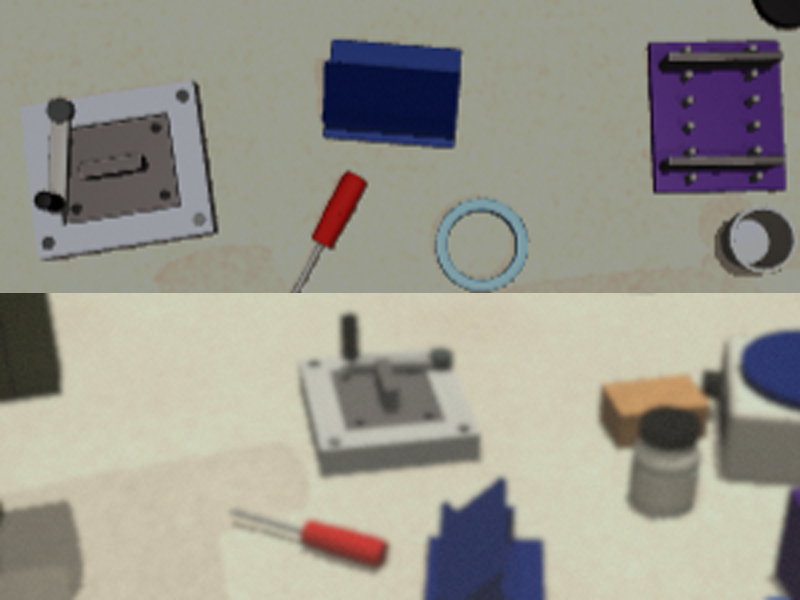

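The rack candidates are at top px (418,233), (393,330) and (314,93). The one at (418,233) measures 131x150 mm and holds two blanks, so it fits. (393,330) is 100x115 mm and empty, and (314,93) is a bottle box. The crop confirms this. The mould is at (194,253), with its pivot at (172,231) and its post at (167,265). Mould +x is therefore roughly world +y. The rest is at (296,225) and rises towards +x.

```bash
python3 - <<'E'
from h import *
np.set_printoptions(precision=4,suppress=True)
t=snapshot("top");s=snapshot("side");I=t["img"]
cr=lambda im,x,y,w,h,k:cv2.resize(im[y:y+h,x:x+w],None,fx=k,fy=k,interpolation=cv2.INTER_CUBIC)
g=lambda im:cv2.convertScaleAbs(im,alpha=1.8,beta=10)
cv2.imwrite("pics/c2.png",np.hstack([g(cr(I,262,195,66,60,6)),g(cr(s["img"],300,215,66,75,6))[:360]]))
roi=I[210:300,145:245].astype(int)
m=((roi[...,0]>=roi[...,2]-2)&(roi.max(2)>125)).astype(np.uint8)*255
m=cv2.morphologyEx(m,cv2.MORPH_OPEN,np.ones((3,3)))
cs,_=cv2.findContours(m,cv2.RETR_EXTERNAL,cv2.CHAIN_APPROX_NONE)
c=max(cs,key=cv2.contourArea)+[145,210];r=cv2.minAreaRect(cv2.convexHull(c));b=cv2.boxPoints(r)
q=np.array([cast(t,p,.03)[:2] for p in b]);print("mould",b,q.mean(0),np.linalg.norm(np.diff(q,axis=0),axis=1))
for i in range(3):
    e=q[i+1]-q[i];print(np.degrees(np.arctan2(e[1],e[0])))
C=lambda x,y:(150+x/8*3,190+y/8*3)
for n,p in dict(TL=(22,105),TR=(195,80),BR=(215,232),BL=(40,258)).items(): print(n,cast(t,C(*p),.03))
print("cast",[cast(t,C(*p),.028)[:2] for p in [(62,130),(168,113),(180,207),(72,222)]])
print("rib",[cast(t,C(*p),.054)[:2] for p in [(79,161),(143,150)]])
print("post",tri(t,C(45,200),s,(280.5,159.8)),cast(t,C(45,200),.087)," pivot .045",cast(t,C(60,108),.045))
print("blanks",[cast(t,C(*p),.068)[:2] for p in [(664,60),(779,56),(667,162),(786,160)]])
E
```

```text
mould [[155.052  229.8382]
 [221.5549 219.6069]
 [230.2832 276.341 ]
 [163.7803 286.5722]] [0.4408 0.2464] [0.174  0.1498 0.1715]
-79.93404488100074
-168.97125304770813
99.88546470549255
TL [0.5003 0.3388 0.03  ]
TR [0.5283 0.1716 0.03  ]
BR [0.3806 0.1461 0.03  ]
BL [0.3525 0.3128 0.03  ]
cast [array([0.4768, 0.2991]), array([0.4955, 0.1968]), array([0.4041, 0.1812]), array([0.3876, 0.2846])]
rib [array([0.4444, 0.2743]), array([0.4561, 0.214 ])]
post [0.4046 0.2966 0.0817] [0.4046 0.2952 0.087 ]  pivot .045 [0.4961 0.2976 0.045 ]
blanks [array([ 0.5508, -0.2805]), array([ 0.5569, -0.3904]), array([ 0.4532, -0.283 ]), array([ 0.4574, -0.3956])]
```

View pics/c2.png

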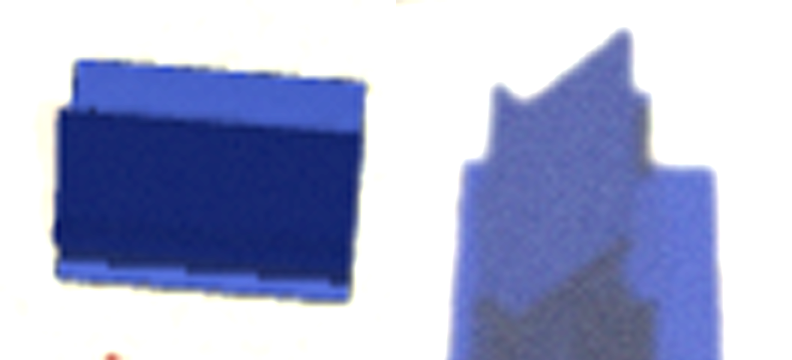

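```bash
cat >> h.py <<'E'
from scipy.spatial.transform import Rotation as Ro, Slerp
def down(yaw): # tool pointing down, x at yaw (deg)
    a=np.radians(yaw);return np.array([[np.cos(a),np.sin(a),0],[np.sin(a),-np.cos(a),0],[0,0,-1]])
def plan(wps):
    """wps: (pos,R,rows,jaw); prints rows in tool axes from measured pose"""
    st=get_state();p=np.array(st["tool_pos"]);R=Ro.from_matrix(st["orientation"]);out=[]
    for P,Rt,n,j in wps:
        P=np.array(P,float);Rt=R if Rt is None else Ro.from_matrix(Rt)
        v=(R.inv()*Rt).as_rotvec()/n;d=(P-p)/n
        for i in range(n):
            out.append([[round(float(x),4) for x in R.inv().apply(d)],[round(float(x),3) for x in v],j]);R=R*Ro.from_rotvec(v)
        p=P;R=Rt
    out=out+[[[0,0,0],[0,0,0],wps[-1][3]]]*(-len(out)%10)
    for i in range(0,len(out),10): print(str(out[i:i+10]).replace(" ",""))
    A=np.array([[*o[0],*o[1]] for o in out]);print("max",np.linalg.norm(A[:,:3],axis=1).max(),np.linalg.norm(A[:,3:],axis=1).max())
E
python3 - <<'E'
from h import *
np.set_printoptions(precision=4,suppress=True)
t=snapshot("top")
c=lambda x,y,z:cast(t,(262+x/6,195+y/6),z)
print("peak",c(60,107,.072),c(360,130,.072),"lip",c(57,280,.045),c(350,300,.045),"baseback",c(77,60,.012),c(365,82,.012))
plan([((.38,-.17,.2),down(100),10,0),((.40,.27,.17),down(180.6),10,0)])
E
```

```text
peak [0.5426 0.0417 0.072 ] [ 0.5354 -0.0849  0.072 ] lip [0.4723 0.0428 0.045 ] [ 0.4662 -0.0825  0.045 ] baseback [0.5742 0.0393 0.012 ] [ 0.567  -0.0883  0.012 ]
[[[0.0295,-0.0356,0.0001],[-0.0,-0.0,-0.138],0],[[0.0342,-0.0312,0.0],[-0.0,-0.0,-0.138],0],[[0.0381,-0.0262,0.0],[-0.0,-0.0,-0.138],0],[[0.0414,-0.0207,0.0],[-0.0,-0.0,-0.138],0],[[0.0438,-0.0148,0.0],[-0.0,-0.0,-0.138],0],[[0.0455,-0.0086,0.0],[-0.0,-0.0,-0.138],0],[[0.0462,-0.0023,0.0],[-0.0,-0.0,-0.138],0],[[0.0461,0.0041,0.0],[-0.0,-0.0,-0.138],0],[[0.0451,0.0105,0.0],[-0.0,-0.0,-0.138],0],[[0.0432,0.0166,0.0],[-0.0,-0.0,-0.138],0]]
[[[0.043,0.0096,0.003],[0.0,0.0,-0.141],0],[[0.0412,0.0155,0.003],[0.0,0.0,-0.141],0],[[0.0386,0.0212,0.003],[0.0,0.0,-0.141],0],[[0.0353,0.0264,0.003],[0.0,0.0,-0.141],0],[[0.0312,0.0311,0.003],[0.0,0.0,-0.141],0],[[0.0266,0.0351,0.003],[0.0,0.0,-0.141],0],[[0.0214,0.0385,0.003],[0.0,0.0,-0.141],0],[[0.0158,0.0411,0.003],[0.0,0.0,-0.141],0],[[0.0098,0.0429,0.003],[0.0,0.0,-0.141],0],[[0.0037,0.0439,0.003],[0.0,0.0,-0.141],0]]
max 0.04630615509843157 0.141
```

>>> arm_command --commands '[[[0.0295, -0.0356, 0], [0, 0, -0.138], 0], [[0.0342, -0.0312, 0.0], [0, 0, -0.138], 0], [[0.0381, -0.0262, 0.0], [0, 0, -0.138], 0], [[0.0414, -0.0207, 0.0], [0, 0, -0.138], 0], [[0.0438, -0.0148, 0.0], [0, 0, -0.138], 0], [[0.0455, -0.0086, 0.0], [0, 0, -0.138], 0], [[0.0462, -0.0023, 0.0], [0, 0, -0.138], 0], [[0.0461, 0.0041, 0.0], [0, 0, -0.138], 0], [[0.0451, 0.0105, 0.0], [0, 0, -0.138], 0], [[0.0432, 0.0166, 0.0], [0, 0, -0.138], 0]]' --force 30

```text
time: 1.35
tool_pos: [0.381, -0.1687, 0.2009]
orientation: [[-0.175, 0.985, 0.001], [0.985, 0.175, -0.001], [-0.001, 0.001, -1.0]]
ft_force: [1.2, -0.5, 0.7]
grip_width: 0.501
finger_force: 0.0
```

>>> arm_command --commands '[[[0.043, 0.0096, 0.003], [0.0, 0.0, -0.141], 0], [[0.0412, 0.0155, 0.003], [0.0, 0.0, -0.141], 0], [[0.0386, 0.0212, 0.003], [0.0, 0.0, -0.141], 0], [[0.0353, 0.0264, 0.003], [0.0, 0.0, -0.141], 0], [[0.0312, 0.0311, 0.003], [0.0, 0.0, -0.141], 0], [[0.0266, 0.0351, 0.003], [0.0, 0.0, -0.141], 0], [[0.0214, 0.0385, 0.003], [0.0, 0.0, -0.141], 0], [[0.0158, 0.0411, 0.003], [0.0, 0.0, -0.141], 0], [[0.0098, 0.0429, 0.003], [0.0, 0.0, -0.141], 0], [[0.0037, 0.0439, 0.003], [0.0, 0.0, -0.141], 0]]'

```text
time: 2.35
tool_pos: [0.4014, 0.2716, 0.1708]
orientation: [[-1.0, -0.017, 0.001], [-0.017, 1.0, 0.0], [-0.001, 0.0, -1.0]]
ft_force: [0.5, -0.3, 1.1]
grip_width: 0.498
finger_force: 0.0
```

```bash
python3 - <<'E'
from h import *
st=get_state();print(st["tool_pos"],st["orientation"],st["joints"],st["grip_width"])
plan([((.4046,.2955,.125),down(180.6),3,-.1),((.4046,.2955,.057),down(180.6),4,-.1),((.4046,.2955,.057),down(180.6),3,-1)])
E
```

```text
[0.40141032 0.27155227 0.17081786] [[-9.99860938e-01 -1.66495962e-02  9.46543210e-04]
 [-1.66493312e-02  9.99861349e-01  2.87205174e-04]
 [-9.51193821e-04  2.71405923e-04 -9.99999511e-01]] [ 4.84069289e-01 -2.32507420e-01  2.04243063e+00 -1.91800962e-04
  1.33069799e+00 -1.10333176e+00] 0.4980871246328375
[[[-0.0012,0.008,0.0153],[0.0,0.0,0.002],-0.1],[[-0.0012,0.008,0.0153],[0.0,0.0,0.002],-0.1],[[-0.0012,0.008,0.0153],[0.0,0.0,0.002],-0.1],[[0.0,0.0,0.017],[0.0,0.0,0.0],-0.1],[[0.0,0.0,0.017],[0.0,0.0,0.0],-0.1],[[0.0,0.0,0.017],[0.0,0.0,0.0],-0.1],[[0.0,0.0,0.017],[0.0,0.0,0.0],-0.1],[[0.0,0.0,0.0],[0.0,0.0,0.0],-1],[[0.0,0.0,0.0],[0.0,0.0,0.0],-1],[[0.0,0.0,0.0],[0.0,0.0,0.0],-1]]
max 0.01730693502616798 0.002
```

>>> arm_command --commands '[[[-0.0012, 0.008, 0.0153], [0, 0, 0.002], -0.1], [[-0.0012, 0.008, 0.0153], [0, 0, 0.002], -0.1], [[-0.0012, 0.008, 0.0153], [0, 0, 0.002], -0.1], [[0, 0, 0.017], [0, 0, 0], -0.1], [[0, 0, 0.017], [0, 0, 0], -0.1], [[0, 0, 0.017], [0, 0, 0], -0.1], [[0, 0, 0.017], [0, 0, 0], -0.1], [[0, 0, 0], [0, 0, 0], -1], [[0, 0, 0], [0, 0, 0], -1], [[0, 0, 0], [0, 0, 0], -1]]' --force 30

```text
time: 3.35
tool_pos: [0.4061, 0.294, 0.0583]
orientation: [[-1.0, -0.004, 0.002], [-0.004, 1.0, 0.001], [-0.002, 0.001, -1.0]]
ft_force: [-0.0, 0.9, -0.9]
grip_width: -0.002
finger_force: 0.0
```

```bash
python3 - <<'E'
from h import *
st=get_state();print(st["tool_pos"],st["ft_force"],st["grip_width"],st["finger_force"])
p=st["tool_pos"];piv=np.array([.4955,.297])
d=p[:2]-piv;r=np.hypot(*d);a0=np.degrees(np.arctan2(d[1],d[0]))%360;print(r,a0)
N=20;w=[]
for i in range(1,N+1):
    a=a0+(99.9-a0)*i/N;w.append(((*(piv+r*np.array([np.cos(np.radians(a)),np.sin(np.radians(a))])),.057),down(180.6+(99.9-a0)*i/N),1,-1))
plan(w)
E
```

```text
[0.40610007 0.29404561 0.05825127] [-0.01176958  0.92167399 -0.92330819] -0.0023853548297847692 0.0
0.08944873554676974 181.8927578460027
[[[-0.0,0.0064,0.0013],[0.001,0.002,0.065],-1],[[-0.0001,0.0064,0.0],[0.0,0.0,0.072],-1],[[-0.0001,0.0064,0.0],[0.0,0.0,0.072],-1],[[-0.0001,0.0064,0.0],[0.0,0.0,0.072],-1],[[-0.0001,0.0064,0.0],[0.0,0.0,0.072],-1],[[-0.0001,0.0064,0.0],[0.0,0.0,0.072],-1],[[-0.0001,0.0064,0.0],[0.0,0.0,0.072],-1],[[-0.0001,0.0064,0.0],[0.0,0.0,0.072],-1],[[-0.0001,0.0064,0.0],[0.0,0.0,0.072],-1],[[-0.0001,0.0064,0.0],[0.0,0.0,0.072],-1]]
[[[-0.0001,0.0064,0.0],[0.0,0.0,0.072],-1],[[-0.0001,0.0064,0.0],[0.0,0.0,0.072],-1],[[-0.0001,0.0064,0.0],[0.0,0.0,0.072],-1],[[-0.0001,0.0064,0.0],[0.0,0.0,0.072],-1],[[-0.0001,0.0064,0.0],[0.0,0.0,0.072],-1],[[-0.0001,0.0064,0.0],[0.0,0.0,0.072],-1],[[-0.0001,0.0064,0.0],[0.0,0.0,0.072],-1],[[-0.0001,0.0064,0.0],[0.0,0.0,0.072],-1],[[-0.0001,0.0064,0.0],[0.0,0.0,0.072],-1],[[-0.0001,0.0064,0.0],[0.0,0.0,0.072],-1]]
max 0.006530696746902279 0.072
```

```bash
python3 - <<'E'
from h import *
t=snapshot("top");s=snapshot("side")
cr=lambda im,x,y,w,h,k:cv2.resize(im[y:y+h,x:x+w],None,fx=k,fy=k,interpolation=cv2.INTER_CUBIC)
cv2.imwrite("pics/c3.png",np.hstack([cr(t["img"],145,210,65,80,6),cr(s["img"],250,140,65,80,6)]))
for T in (t,s): print(proj(T,get_state()["tool_pos"]),proj(T,[.405,.295,.087]))
E
```

```text
[170.58203184 265.21874588] [166.95453879 264.83414278]
[281.43827657 168.31501145] [280.71205803 158.25687322]
```

View pics/c3.png

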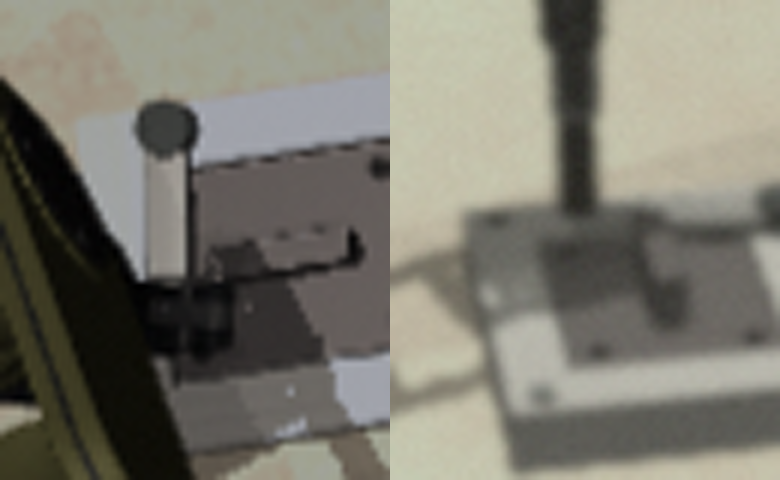

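The jaws closed on nothing. I'll lift clear and look again.

>>> arm_command --commands '[[[0, 0, -0.03], [0, 0, 0], -1], [[0, 0, -0.04], [0, 0, 0], -1], [[0, -0.02, -0.03], [0, 0, 0], 0], [[0, -0.045, 0], [0, 0, 0], 0], [[0, -0.045, 0], [0, 0, 0], 0], [[0, -0.045, 0], [0, 0, 0], 0], [[0, -0.03, 0], [0, 0, 0], 0], [[0, 0, 0], [0, 0, 0], 0], [[0, 0, 0], [0, 0, 0], 0], [[0, 0, 0], [0, 0, 0], 0]]'

```text
time: 4.45
tool_pos: [0.4061, 0.1092, 0.1572]
orientation: [[-1.0, -0.005, 0.001], [-0.005, 1.0, 0.0], [-0.001, 0.0, -1.0]]
ft_force: [0.4, 0.0, -0.1]
grip_width: 0.504
finger_force: 0.0
```

```bash
python3 - <<'E'
from h import *
t=snapshot("top");s=snapshot("side")
cr=lambda im,x,y,w,h,k:cv2.resize(im[y:y+h,x:x+w],None,fx=k,fy=k,interpolation=cv2.INTER_CUBIC)
cv2.imwrite("pics/c4.png",np.hstack([cr(t["img"],145,210,65,80,6),cr(s["img"],250,140,65,80,6)]))
E
```

```text
(no output)
```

View pics/c4.png

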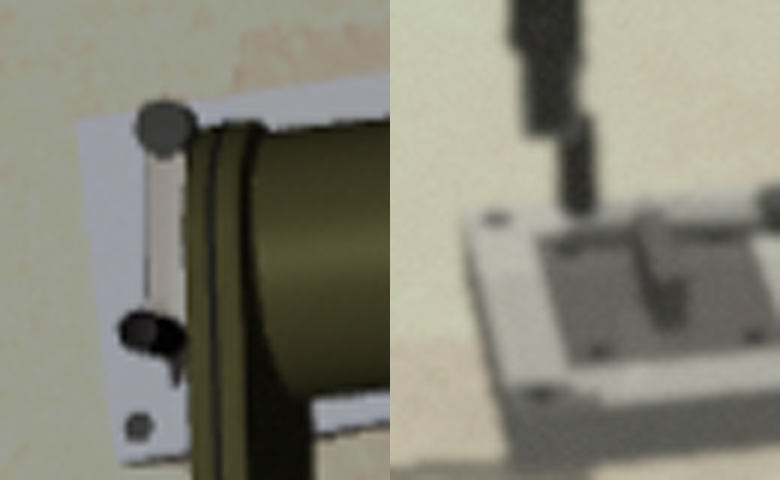

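```bash
python3 - <<'E'
from h import *
np.set_printoptions(precision=4,suppress=True)
t=snapshot("top");s=snapshot("side")
p=get_state()["tool_pos"]
print(proj(s,p),[proj(s,p+[0,d,.006]) for d in(-.03,.03)],proj(t,p))
print(tri(t,(168.9,264.7),s,(281.3,160)), cast(s,(281.3,160),.087), cast(s,(281.3,174),.042),cast(t,(168.9,264.7),.087))
print([proj(s,[.4061,.294,z]) for z in (.042,.087,.12)],[proj(t,[.4061,.294,z]) for z in (.042,.087,.12)])
E
```

```text
[277.752  169.4297] [array([277.2048, 173.7191]), array([278.0978, 160.638 ])] [238.5809 263.9931]
[0.4061 0.2911 0.0839] [0.4068 0.2854 0.087 ] [0.4053 0.2924 0.042 ] [0.4054 0.2902 0.087 ]
[array([281.6385, 173.7061]), array([281.1265, 158.4369]), array([280.7379, 146.8516])] [array([172.2752, 265.6316]), array([167.3867, 264.3955]), array([163.5711, 263.4307])]
```

```bash
python3 - <<'E'
from h import *
s=snapshot("side");G=s["img"].max(2)
for y in range(138,180,2): print(y,"".join("#" if v<60 else "+" if v<100 else "." for v in G[y,262:298]))
E
```

```text
138 ........+#########+.................
140 ........+##########.................
142 ........+##########+................
144 ........+##########+................
146 ........+##########+................
148 .........+########+.................
150 ..........++######+.................
152 ..........++#####++.................
154 ...........+#####++.................
156 ...........+#####++.................
158 ...........+######+.................
160 ...........+######+++...............
162 ..............++++++#+..............
164 ................+####+..............
166 ................+####+..............
168 .................+###+..............
170 .................+###+..............
172 .................+###+..............
174 .................+###+..............
176 ...................++...............
178 ....................++++++++++++..++
```

The side view shows the fingertips about 27 mm above the reported TCP, so the jaws shut just above the post. I'll go lower: z = 0.035 is safe either way, because the fingers straddle the arm.

```bash
python3 - <<'E'
from h import *
plan([((.406,.291,.15),down(180.6),4,0),((.406,.291,.035),down(180.6),4,0),((.406,.291,.035),down(180.6),2,0)])
E
```

```text
[[[-0.0003,0.0454,0.0017],[0.0,-0.0,-0.001],0],[[-0.0004,0.0454,0.0017],[0.0,-0.0,-0.001],0],[[-0.0004,0.0454,0.0017],[0.0,-0.0,-0.001],0],[[-0.0005,0.0454,0.0017],[0.0,-0.0,-0.001],0],[[0.0,0.0,0.0287],[0.0,0.0,0.0],0],[[0.0,0.0,0.0288],[0.0,0.0,0.0],0],[[0.0,0.0,0.0288],[0.0,0.0,0.0],0],[[0.0,0.0,0.0288],[0.0,0.0,0.0],0],[[0.0,0.0,0.0],[0.0,0.0,0.0],0],[[0.0,0.0,0.0],[0.0,0.0,0.0],0]]
max 0.0454345683373354 0.001
```

>>> arm_command --commands '[[[-0.0003, 0.0454, 0.0017], [0, 0, 0], 0], [[-0.0004, 0.0454, 0.0017], [0, 0, 0], 0], [[-0.0004, 0.0454, 0.0017], [0, 0, 0], 0], [[-0.0005, 0.0454, 0.0017], [0, 0, 0], 0], [[0, 0, 0.0287], [0, 0, 0], 0], [[0, 0, 0.0288], [0, 0, 0], 0], [[0, 0, 0.0288], [0, 0, 0], 0], [[0, 0, 0.0288], [0, 0, 0], 0], [[0, 0, 0], [0, 0, 0], -1], [[0, 0, 0], [0, 0, 0], -1]]' --force 30

```text
time: 5.7
tool_pos: [0.4056, 0.2903, 0.0343]
orientation: [[-1.0, -0.005, -0.003], [-0.005, 1.0, -0.001], [0.003, -0.001, -1.0]]
ft_force: [-1.8, 0.5, -16.7]
grip_width: 0.193
finger_force: 29.7
```

```bash
python3 - <<'E'
from h import *
st=get_state();print(st["time"],st["tool_pos"],st["ft_force"],st["grip_width"],st["finger_force"])
s=snapshot("side");G=s["img"].max(2);print(proj(s,st["tool_pos"]))
for y in range(138,182,2): print(y,"".join("#" if v<60 else "+" if v<100 else "." for v in G[y,262:298]))
E
```

```text
5.7 [0.4056091  0.29025975 0.03431105] [ -1.81060168   0.53874564 -16.66338505] 0.193398457055383 29.657355844974518
[281.50012205 176.96217127]
138 ...........+####+++#####+...........
140 ............+###++++####+...........
142 ............+##+++++####+...........
144 ............+##+++++###+............
146 ............+#####+#####............
148 .............+#########+............
150 .............++#######+.............
152 ..............+#######+.............
154 ..............+#######+.............
156 ..............+#######+.............
158 ...............+######+.............
160 ...............+#####+..............
162 ................+####+..............
164 ................+####+..............
166 ................+####+..............
168 ................+####+..............
170 ................++++++..............
172 ................+####+..............
174 ................+#####+.............
176 ....+++++......++++##+++++++++++++..
178 ....+++.......++++++++++++++++++++++
180 ............++++++++++++++++++++..++
```

```bash
python3 - <<'E'
from h import *
p=get_state()["tool_pos"];piv=np.array([.4955,.297])
d=p[:2]-piv;r=np.hypot(*d);a0=np.degrees(np.arctan2(d[1],d[0]))%360;print(r,a0)
N=18;w=[]
for i in range(1,N+1):
    f=i/N;a=np.radians(a0+(99.9-a0)*f);w.append(((*(piv+r*np.array([np.cos(a),np.sin(a)])),.036),down(180.3+(99.9-180.3)*f),1,-1))
plan(w)
E
```

```text
0.09017916143905857 184.37182707104495
[[[0.0002,0.0074,-0.0018],[-0.001,-0.002,0.077],-1],[[0.0002,0.0074,0.0],[0.0,0.0,0.078],-1],[[0.0002,0.0074,0.0],[0.0,0.0,0.078],-1],[[0.0001,0.0074,0.0],[0.0,0.0,0.078],-1],[[0.0001,0.0074,0.0],[0.0,0.0,0.078],-1],[[0.0001,0.0074,0.0],[0.0,0.0,0.078],-1],[[0.0,0.0074,0.0],[0.0,0.0,0.078],-1],[[0.0,0.0074,0.0],[0.0,0.0,0.078],-1],[[-0.0,0.0074,0.0],[0.0,0.0,0.078],-1],[[-0.0,0.0074,0.0],[0.0,0.0,0.078],-1]]
[[[-0.0001,0.0074,0.0],[0.0,0.0,0.078],-1],[[-0.0001,0.0074,0.0],[0.0,0.0,0.078],-1],[[-0.0001,0.0074,0.0],[0.0,0.0,0.078],-1],[[-0.0002,0.0074,0.0],[0.0,0.0,0.078],-1],[[-0.0002,0.0074,0.0],[0.0,0.0,0.078],-1],[[-0.0002,0.0074,0.0],[0.0,0.0,0.078],-1],[[-0.0002,0.0074,0.0],[0.0,0.0,0.078],-1],[[-0.0003,0.0074,0.0],[0.0,0.0,0.078],-1],[[0,0,0],[0,0,0],-1],[[0,0,0],[0,0,0],-1]]
max 0.007618398781896365 0.078
```

>>> arm_command --commands '[[[0.0002, 0.0074, -0.0018], [-0.001, -0.002, 0.077], -1], [[0.0002, 0.0074, 0.0], [0.0, 0.0, 0.078], -1], [[0.0002, 0.0074, 0.0], [0.0, 0.0, 0.078], -1], [[0.0001, 0.0074, 0.0], [0.0, 0.0, 0.078], -1], [[0.0001, 0.0074, 0.0], [0.0, 0.0, 0.078], -1], [[0.0001, 0.0074, 0.0], [0.0, 0.0, 0.078], -1], [[0.0, 0.0074, 0.0], [0.0, 0.0, 0.078], -1], [[0.0, 0.0074, 0.0], [0.0, 0.0, 0.078], -1], [[0, 0.0074, 0.0], [0.0, 0.0, 0.078], -1], [[0, 0.0074, 0.0], [0.0, 0.0, 0.078], -1]]'

```text
time: 6.75
tool_pos: [0.4259, 0.3572, 0.0342]
orientation: [[-0.712, 0.702, -0.007], [0.702, 0.712, -0.002], [0.004, -0.006, -1.0]]
ft_force: [-8.0, 1.5, -11.4]
grip_width: 0.195
finger_force: 31.4
```

>>> arm_command --commands '[[[-0.0001, 0.0074, 0.0], [0.0, 0.0, 0.078], -1], [[-0.0001, 0.0074, 0.0], [0.0, 0.0, 0.078], -1], [[-0.0001, 0.0074, 0.0], [0.0, 0.0, 0.078], -1], [[-0.0002, 0.0074, 0.0], [0.0, 0.0, 0.078], -1], [[-0.0002, 0.0074, 0.0], [0.0, 0.0, 0.078], -1], [[-0.0002, 0.0074, 0.0], [0.0, 0.0, 0.078], -1], [[-0.0002, 0.0074, 0.0], [0.0, 0.0, 0.078], -1], [[-0.0003, 0.0074, 0.0], [0.0, 0.0, 0.078], -1], [[0, 0, 0], [0, 0, 0], -1], [[0, 0, 0], [0, 0, 0], -1]]'

```text
time: 7.75
tool_pos: [0.4779, 0.3876, 0.0344]
orientation: [[-0.169, 0.986, -0.005], [0.986, 0.169, 0.004], [0.004, -0.004, -1.0]]
ft_force: [-4.8, 9.5, -16.8]
grip_width: 0.192
finger_force: 30.9
```

```bash
python3 - <<'E'
from h import *
st=get_state();p=st["tool_pos"];d=p[:2]-[.4955,.297];print(p,st["ft_force"],np.hypot(*d),np.degrees(np.arctan2(d[1],d[0])),st["joints"])
Y=np.degrees(np.arctan2(st["orientation"][1,0],st["orientation"][0,0]));print(Y)
plan([(p,None,3,-.4),(p+[0,0,.03],None,2,-.4),(p+[0,0,.1],None,2,-.4),((.45,.30,.14),down(99.9),3,-.1)])
E
```

```text
[0.47787158 0.38759557 0.03443962] [ -4.78988968   9.49351885 -16.7586658 ] 0.0922947337553462 101.01122989745079 [0.59147695 0.20499889 1.85491718 0.00626382 1.08356394 0.4182797 ]
99.75465736445761
[[[0.0,0.0,0.0],[0.0,0.0,0.0],-0.4],[[0.0,0.0,0.0],[0.0,0.0,0.0],-0.4],[[0.0,0.0,0.0],[0.0,0.0,0.0],-0.4],[[0.0001,-0.0001,-0.015],[0.0,0.0,0.0],-0.4],[[0.0001,-0.0001,-0.015],[0.0,0.0,0.0],-0.4],[[0.0001,-0.0001,-0.035],[0.0,0.0,0.0],-0.4],[[0.0001,-0.0001,-0.035],[0.0,0.0,0.0],-0.4],[[-0.0272,-0.0141,-0.0019],[-0.001,-0.001,-0.001],-0.1],[[-0.0272,-0.0141,-0.0019],[-0.001,-0.001,-0.001],-0.1],[[-0.0272,-0.0142,-0.0019],[-0.001,-0.001,-0.001],-0.1]]
max 0.03500028571311955 0.0017320508075688774
```

>>> arm_command --commands '[[[0, 0, 0], [0, 0, 0], -0.4], [[0, 0, 0], [0, 0, 0], -0.4], [[0, 0, -0.005], [0, 0, 0], -0.4], [[0, 0, -0.02], [0, 0, 0], -0.4], [[0, 0, -0.035], [0, 0, 0], -0.4], [[0, 0, -0.04], [0, 0, 0], -0.2], [[-0.0457, -0.0197, 0], [0, 0, 0], -0.2], [[-0.0457, -0.0197, 0], [0, 0, 0], -0.2], [[-0.0457, -0.0197, 0], [0, 0, 0], -0.2], [[0, 0, 0], [0, 0, 0], -0.2]]'

```text
time: 8.75
tool_pos: [0.4458, 0.2367, 0.1379]
orientation: [[-0.167, 0.986, 0.004], [0.986, 0.167, 0.0], [-0.001, 0.004, -1.0]]
ft_force: [-0.2, 0.3, -0.0]
grip_width: 0.4
finger_force: 0.0
```

```bash
python3 - <<'E'
from h import *
np.set_printoptions(precision=4,suppress=True)
st=get_state();print(st["time"],st["tool_pos"],st["ft_force"],st["grip_width"])
t=snapshot("top");s=snapshot("side")
cr=lambda im,x,y,w,h,k:cv2.resize(im[y:y+h,x:x+w],None,fx=k,fy=k,interpolation=cv2.INTER_CUBIC)
cv2.imwrite("pics/c5.png",np.hstack([cr(t["img"],125,210,65,80,6),cr(s["img"],250,140,65,80,6)]))
print(proj(s,st["tool_pos"]),proj(t,st["tool_pos"]),proj(t,[.4795,.3857,.087]))
E
```

```text
8.75 [0.4458 0.2367 0.1379] [-0.21    0.3112 -0.0473] 0.40038780585709094
[296.1089 150.7476] [186.5771 246.6339] [132.0256 234.0811]
```

View pics/c5.png

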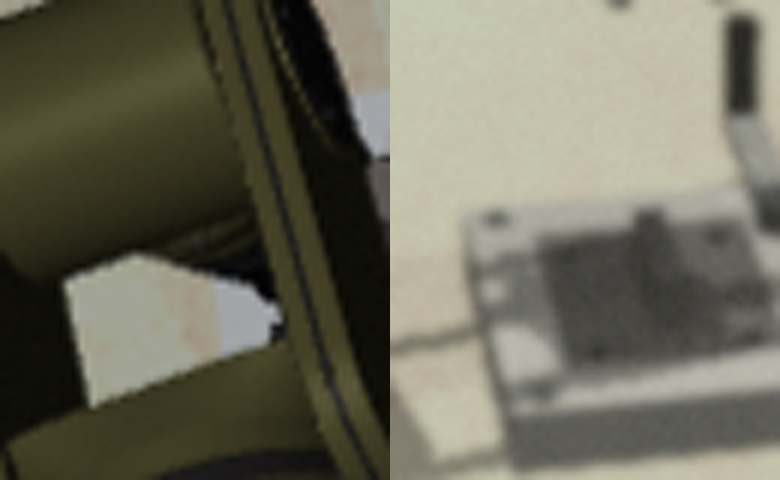

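>>> arm_command --commands '[[[0.0067, -0.0017, 0.02], [0, 0, 0], -0.2], [[0, 0, 0.03], [0, 0, 0], -0.2], [[0, 0, 0.03], [0, 0, 0], -0.2], [[0, 0, 0.02], [0, 0, 0], -0.2], [[0, 0, 0.01], [0, 0, 0], -0.2], [[0, 0, 0.003], [0, 0, 0], -0.2], [[0, 0, 0.003], [0, 0, 0], -0.2], [[0, 0, 0.002], [0, 0, 0], -0.2], [[0, 0, 0.002], [0, 0, 0], -0.2], [[0, 0, 0.0], [0, 0, 0], -0.2]]'

```text
time: 9.85
tool_pos: [0.4441, 0.2473, 0.0171]
orientation: [[-0.171, 0.985, 0.003], [0.985, 0.171, 0.001], [0.001, 0.003, -1.0]]
ft_force: [-1.2, 0.3, -0.0]
grip_width: 0.402
finger_force: 0.0
```

```bash
python3 - <<'E'
from h import *
st=get_state();print(st["tool_pos"],st["ft_force"],st["grip_width"])
s=snapshot("side");G=s["img"].max(2);print(proj(s,st["tool_pos"]))
for y in range(160,196,1): print(y,"".join("#" if v<45 else "+" if v<75 else "-" if v<110 else "." for v in G[y,272:322]))
E
```

```text
[0.44413575 0.24729628 0.01710644] [-1.19899432  0.32230351 -0.0395595 ] 0.40185022264485587
[296.0901822  190.93513339]
160 ..-+++-.....-+##++-...........-+#++--+++++#+-.....
161 ..-+++-.....-+###+............-+##++++##++++......
162 ...-+#+-...-+++#+-.............+####++##+#+-......
163 ...-+#++---++##++-.............-+########++-......
164 ....-+#++++++##++..............-+##+###+++-.......
165 ....-++#+##+###+-..............-+###+++++--.......
166 .....-++#######+-.............-+##+#++----........
167 .....-+++++####+-.............-+###++-............
168 ......----+++##+-.............-+++++-.............
169 ...........-++#+-.............-+++++-.............
170 ............+#++-.............-++++--.............
171 ............-+++-.............-++++--.-------.....
172 ............-+++-.............-++++-..---------...
173 ............-+++-.............-++++-...--------...
174 ............-+++--............-++++-...-++++++-...
175 ............-+++-------.......-++++-...-++++++-...
176 ............-+++--+++++--....-+++++-...-++++++-...
177 ...........-++++-++++++---...-++++++-..-
[... 300 characters left out ...]
+++++++++++++++++++----------...........
184 ..--+++++++++++++++++++++++++++--------...........
185 ..--++++++++++++++++++++++++++++---------..--.....
186 ..---+++++++++++++++++++++++++++++-+-++-----......
187 ..---+++++++++++++++++++++++++++++++++++--........
188 .----++++++++++++++++++++++++++++++++++---........
189 -----++++++++++++++++++++++++++++++------.........
190 .-----++++++++++++++++++++++++++++-------.........
191 ....--++++++++++++++++++++++++++++------..........
192 .....--+++++++++++++++++++++++++++-------.........
193 ......--+++-+++++++++++++++++-++++--------........
194 ......--++--+++++++++++++++++---+----+----........
195 .......-----++++++--++++---+----+---++++--........
```

>>> arm_command --commands '[[[0, 0, 0.004], [0, 0, 0], -0.2], [[0, 0, 0.004], [0, 0, 0], -0.2], [[0, 0, 0.003], [0, 0, 0], -0.2], [[0, 0, 0], [0, 0, 0], -1], [[0, 0, 0], [0, 0, 0], -1], [[0, 0, 0], [0, 0, 0], -1], [[0, 0, 0], [0, 0, 0], -1], [[0, 0, -0.004], [0, 0, 0], -1], [[0, 0, -0.006], [0, 0, 0], -1], [[0, 0, 0], [0, 0, 0], -1]]' --force 50

```text
time: 10.9
tool_pos: [0.4428, 0.2469, 0.0157]
orientation: [[-0.171, 0.985, -0.0], [0.985, 0.171, 0.0], [0.0, -0.0, -1.0]]
ft_force: [-6.2, -1.0, -0.2]
grip_width: 0.152
finger_force: 49.6
```

>>> arm_command --commands '[[[0, 0, -0.01], [0, 0, 0], -1], [[0, 0, -0.01], [0, 0, 0], -1], [[0, 0, -0.02], [0, 0, 0], -1], [[0, 0, -0.03], [0, 0, 0], -1], [[0, 0, -0.03], [0, 0, 0], -1], [[0, 0, -0.03], [0, 0, 0], -1], [[0, 0, -0.03], [0, 0, 0], -1], [[0, 0, 0], [0, 0, 0], -1], [[0, 0, 0], [0, 0, 0], -1], [[0, 0, 0], [0, 0, 0], -1]]'

```text
time: 11.9
tool_pos: [0.4429, 0.2467, 0.1745]
orientation: [[-0.171, 0.985, 0.001], [0.985, 0.171, 0.0], [0.0, 0.001, -1.0]]
ft_force: [-0.2, -0.6, -2.4]
grip_width: 0.146
finger_force: 49.3
```

```bash
python3 - <<'E'
from h import *
st=get_state();print(st["tool_pos"],st["ft_force"],st["grip_width"])
t=snapshot("top");s=snapshot("side");print(proj(s,st["tool_pos"]),proj(t,st["tool_pos"]))
cr=lambda im,x,y,w,h,k:cv2.resize(im[y:y+h,x:x+w],None,fx=k,fy=k,interpolation=cv2.INTER_CUBIC)
cv2.imwrite("pics/c6.png",np.hstack([cr(t["img"],120,205,85,90,5),cr(s["img"],250,100,75,110,4.09)]))
E
```

```text
[0.44290741 0.24668895 0.17447728] [-0.18396817 -0.57879039 -2.42868685] 0.14603302902684243
[294.72961839 135.19141798] [178.35922828 246.13306026]
```

View pics/c6.png

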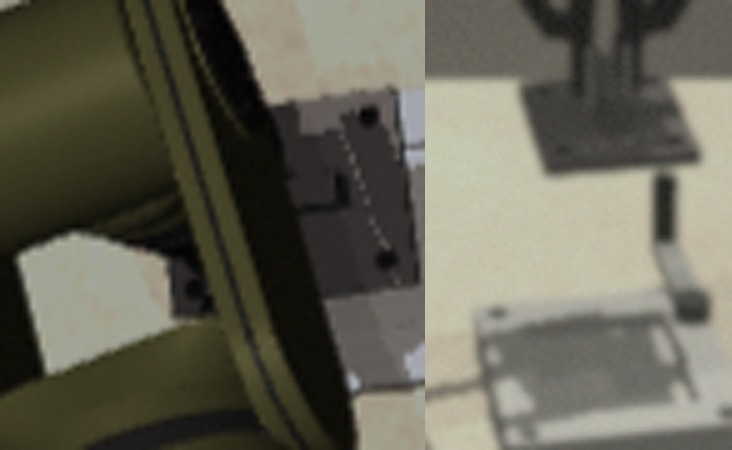

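```bash
cat >> h.py <<'E'
O=np.array([.5215,-.0212,0]);e=np.array([.998,-.057,0]);e/=np.linalg.norm(e);Z=np.array([0,0,1.])
n=(Z-e)/2**.5;u=(Z+e)/2**.5
RL=np.c_[np.cross(u,-n),u,-n]           # tool laying the plate on the rest
MID=O+.0033*e+.0704*Z
E
python3 - <<'E'
from h import *
np.set_printoptions(precision=4,suppress=True)
st=get_state();p=st["tool_pos"];R=st["orientation"];print(st["joints"])
t=snapshot("top");s=snapshot("side")
A=[cast(s,q,.1868) for q in((280.1,142.05),(316.7,138.6))];B=[cast(t,q,.1968) for q in((199.6,222.6),(204,261.6))]
for C in(A,B):
    m=(C[0]+C[1])/2;print(np.linalg.norm(C[1]-C[0]),m,"centre in tool",R.T@(m+.055*R[:,0]-p))
tgt=MID+.005*(-n)*1+(-n)*.0123   # TCP when plate lies
print("tgt",tgt)
plan([(tgt+.10*n+.01*u,RL,10,-1)])
E
```

```text
[ 0.4023 -0.18    1.9932  0.      1.3291  0.2304]
0.08676524246056198 [0.4523 0.1932 0.1868] centre in tool [ 0.0007  0.0004 -0.013 ]
0.08943295359231439 [0.4511 0.1886 0.1968] centre in tool [-0.0036 -0.0016 -0.023 ]
tgt [ 0.537  -0.0221  0.0582]
[[[-0.0266,-0.0015,0.0038],[-0.078,-0.009,0.022],-1],[[-0.0266,-0.0012,0.0039],[-0.078,-0.009,0.022],-1],[[-0.0266,-0.001,0.0041],[-0.078,-0.009,0.022],-1],[[-0.0266,-0.0007,0.0043],[-0.078,-0.009,0.022],-1],[[-0.0266,-0.0005,0.0045],[-0.078,-0.009,0.022],-1],[[-0.0266,-0.0003,0.0047],[-0.078,-0.009,0.022],-1],[[-0.0265,-0.0001,0.0049],[-0.078,-0.009,0.022],-1],[[-0.0265,0.0001,0.0051],[-0.078,-0.009,0.022],-1],[[-0.0264,0.0003,0.0054],[-0.078,-0.009,0.022],-1],[[-0.0264,0.0004,0.0057],[-0.078,-0.009,0.022],-1]]
max 0.02701370022784735 0.08154140052758477
```

>>> arm_command --commands '[[[-0.0266, -0.0015, 0.0038], [-0.078, -0.009, 0.022], -1], [[-0.0266, -0.0012, 0.0039], [-0.078, -0.009, 0.022], -1], [[-0.0266, -0.001, 0.0041], [-0.078, -0.009, 0.022], -1], [[-0.0266, -0.0007, 0.0043], [-0.078, -0.009, 0.022], -1], [[-0.0266, -0.0005, 0.0045], [-0.078, -0.009, 0.022], -1], [[-0.0266, -0.0003, 0.0047], [-0.078, -0.009, 0.022], -1], [[-0.0265, -0.0001, 0.0049], [-0.078, -0.009, 0.022], -1], [[-0.0265, 0.0001, 0.0051], [-0.078, -0.009, 0.022], -1], [[-0.0264, 0.0003, 0.0054], [-0.078, -0.009, 0.022], -1], [[-0.0264, 0.0004, 0.0057], [-0.078, -0.009, 0.022], -1]]'

```text
time: 13.1
tool_pos: [0.4733, -0.0188, 0.1361]
orientation: [[0.06, 0.705, 0.707], [0.998, -0.043, -0.041], [0.002, 0.708, -0.706]]
ft_force: [0.7, 1.3, -1.5]
grip_width: 0.152
finger_force: 49.5
```

```bash
python3 - <<'E'
from h import *
from scipy.optimize import least_squares
np.set_printoptions(precision=4,suppress=True)
st=get_state();p=st["tool_pos"];R=st["orientation"];j=st["joints"];print(p,j,"\n",R.T@RL, (p-(MID-.0173*n)).dot(np.c_[np.cross(u,-n),u,n]))
D=[((-.2325,2.0424,1.3307),(.4014,.2716,.1708)),((.1245,1.6515,1.3675),(.2299,-.6073,.1995)),((.205,1.8549,1.0836),(.4779,.3876,.0344)),((-.18,1.9932,1.3291),(.4429,.2467,.1745)),((j[1],j[2],j[4]),p)]
def fk(k,q):
    h,a,L1,L2,off,d=k;c=q[0]+q[1];s=c+q[2]
    return np.array([a+L1*np.sin(q[0])+L2*np.sin(c)+off*np.sin(c-np.pi/2)+d*np.sin(s),h+L1*np.cos(q[0])+L2*np.cos(c)+off*np.cos(c-np.pi/2)+d*np.cos(s)])
f=lambda k:np.concatenate([fk(k,q)-[np.hypot(*P[:2]),P[2]] for q,P in D]+[(np.array(k)-[.2,0,.47,.6,0,.3])*1e-4])
r=least_squares(f,[.2,0,.47,.6,0,.3]);print(r.x,np.abs(r.fun[:10]).max())
def ik(P,pitch):
    best=None
    for g in [(-.2,2,1.3),(.3,1.8,2),(-.3,2.4,.5)]:
        q=least_squares(lambda q:np.r_[fk(r.x,q)-P,q.sum()-pitch],g)
        if best is None or q.cost<best.cost: best=q
    return best.x,best.cost
print("lay",ik((.537,.058),np.pi*.75)); print("lay38",ik((.537,.058),np.pi-np.radians(38)))
for dz in(0,.1):
  print("regrasp",ik((.545+.03*0+dz,.09+dz),np.pi*1.25),ik((.55+dz*.7,.09+dz),np.pi+np.radians(35)))
E
```

```text
[ 0.4733 -0.0188  0.1361] [-0.2341 -0.8483  2.6305  0.224   0.5917 -0.3092] 
 [[ 1.      0.0032  0.0009]
 [-0.0032  1.     -0.0018]
 [-0.0009  0.0018  1.    ]] [-0.0003  0.01    0.1002]
[ 0.2316  0.0009  0.4496  0.614  -0.0393  0.3143] 0.0005613996771225149
lay (array([-0.4209,  2.5564,  0.2207]), np.float64(4.3730406058499626e-30))
lay38 (array([-0.3831,  2.4814,  0.3801]), np.float64(7.462680923074016e-24))
regrasp (array([0.5417, 1.4832, 1.9021]), np.float64(5.0120400872733426e-30)) (array([0.4317, 1.5707, 1.75  ]), np.float64(8.878537043625157e-31))
regrasp (array([0.6616, 1.1322, 2.1331]), np.float64(1.4172851322827807e-25)) (array([0.4894, 1.3162, 1.9469]), np.float64(1.7031075535414102e-27))
```

```bash
cat > kin.py <<'E'
from h import *
from scipy.optimize import least_squares
def rz(a):return Ro.from_euler('z',a).as_matrix()
def ry(a):return Ro.from_euler('y',a).as_matrix()
def fk(k,q):
    h,a,b,L1,off,L2,c,d=k
    R=rz(q[0]);p=np.array([0,0,h])+R@[a,b,0];R=R@ry(q[1]);p=p+R@[0,0,L1];R=R@ry(q[2]);p=p+R@[off,0,L2]
    R=R@rz(q[3])@ry(q[4]);p=p+R@[c,0,d];return p,R@rz(q[5]+np.pi/2)
D=[((.48407,-.2325,2.04243,-.0002,1.3307,-1.10333),(.40141,.27155,.17082)),((-1.29156,.12447,1.65154,0,1.36751,-.08262),(.2299,-.60733,.19946)),((.59148,.205,1.85492,.00626,1.08356,.41828),(.47787,.3876,.03444)),((.4023,-.18,1.9932,0,1.3291,.2304),(.44291,.24669,.17448)),((-.2341,-.8483,2.6305,.224,.5917,-.3092),(.4733,-.0188,.1361))]
r0=np.array([.23,0,.054,.45,-.04,.61,0,.31])
fit=least_squares(lambda k:np.concatenate([fk(k,q)[0]-P for q,P in D]+[(k-r0)*1e-3]),r0);K=fit.x
LO=np.array([-2.61,-1.02,.03,-1.35,.32,-2.91]);HI=np.array([2.61,2.33,2.71,4.49,2.68,2.91])
def ik(P,R,q0):
    def f(q):
        p,M=fk(K,q);return np.r_[(p-P)*5,Ro.from_matrix(M.T@R).as_rotvec()]
    s=least_squares(f,np.clip(q0,LO+.01,HI-.01),bounds=(LO,HI));return s.x,np.linalg.norm(s.fun)
E
python3 - <<'E'
from kin import *
np.set_printoptions(precision=4,suppress=True)
print(K,np.abs(fit.fun[:15]).max());st=get_state();print(fk(K,st["joints"])[1].T@st["orientation"])
q=st["joints"];tg=MID-.0173*n
def tilt(R,a): return Ro.from_rotvec(np.radians(a)*RL[:,0]).as_matrix()@R
for a in(0,-4,-8,4): print("lay",a,*ik(tg,tilt(RL,a),q))
# regrasp: tool z=-u, tool y=+-n
E_=MID+.045*u
for sg in(1,-1):
  RG=np.c_[np.cross(sg*n,-u),sg*n,-u]
  for back in(0,.1):
    for q0 in((0,.5,1.5,0,1.9,0),(0,.6,1.1,0,2.1,1.5),(0,.6,1.1,0,2.1,-1.5),(0,.6,1.1,3,1,0)): print("re",sg,back,*ik(E_+(back-.0)*u,RG,q0))
E
```

```text
[ 0.223  -0.0004  0.0536  0.452   0.0421  0.6138  0.0003  0.3056] 0.0004966077612002795
[[ 1.  0.  0.]
 [-0.  1.  0.]
 [-0. -0.  1.]]
lay 0 [-0.2259 -0.4117  2.5244  0.4673  0.32   -0.5714] 0.047497726582663866
lay -4 [-0.287  -0.4294  2.5633  0.8522  0.32   -0.9888] 0.08810427560696518
lay -8 [-0.3338 -0.4181  2.6172  1.4214  0.32   -1.5863] 0.102093036230465
lay 4 [-0.1915 -0.3877  2.5003  0.2753  0.3296 -0.3629] 7.981983697373105e-16
re 1 0 [-0.0964  0.5379  1.4618 -0.0332  1.9262 -2.91  ] 0.2794495710540029
re 1 0 [-0.1269  0.5353  1.4638 -0.0504  1.9261  2.91  ] 0.16973916662601052
re 1 0 [-0.0964  0.5379  1.4618 -0.0332  1.9262 -2.91  ] 0.2794495710849014
re 1 0 [-0.0964  0.5379  1.4618 -0.0332  1.9262 -2.91  ] 0.2794495710623264
re 1 0.1 [-0.1104  0.6223  1.2157  0.0091  2.0948 -2.91  ] 0.2775747047501866
re 1 0.1 [-0.1106  0.6206  1.217  -0.0743  2.0917  2.91  ] 0.16447008454911755
re 1 0.1 [-0.1104  0.6223  1.2157  0.0091  2.0948 -2.91  ] 0.2775747047583941
re 1 0.1 [-0.1104  0.6223  1.2157  0.0091  2.0948 -2.91  ] 0.27757470475690177
re -1 0 [-0.1154  0.5366  1.4629 -0.044   1.9263 -0.0566] 1.2717462016742772e-13
re -1 0 [-0.1154  0.5366  1.4629 -0.044   1.9263 -0.0566] 1.0287798552706152e-11
re -1 0 [-0.1154  0.5366  1.4629 -0.044   1.9263 -0.0566] 3.839775687278944e-12
re -1 0 [-0.1154  0.5366  1.4629 -0.044   1.9263 -0.0566] 8.317384926029024e-10
re -1 0.1 [-0.1105  0.6178  1.2203 -0.0434  2.0878 -0.0593] 1.1557778565565933e-12
re -1 0.1 [-0.1105  0.6178  1.2203 -0.0434  2.0878 -0.0593] 9.826771658368355e-13
re -1 0.1 [-0.1105  0.6178  1.2203 -0.0434  2.0878 -0.0593] 1.9622101046475128e-14
re -1 0.1 [-0.1105  0.6178  1.2203 -0.0434  2.0878 -0.0593] 2.0168528222645806e-12
```

```bash
cat >> h.py <<'E'
RT=Ro.from_rotvec(np.radians(5)*RL[:,0]).as_matrix()@RL   # 5 deg less tilt
C0=O-.025*e+.035*Z                                         # lip corner
def tcpT(a,b): return C0+(.045+a)*RT[:,1]+RT[:,2]*(.0123-b)+.001*RT[:,0] # a up-slope, b off the face
E
python3 - <<'E'
from kin import *
np.set_printoptions(precision=4,suppress=True)
q=get_state()["joints"]
for a,b in((.008,.03),(.008,.007),(0,0)): q,c=ik(tcpT(a,b),RT,q);print(q,c,tcpT(a,b))
plan([(tcpT(.008,.03),RT,5,-1),(tcpT(.008,.007),RT,5,-1)])
E
```

```text
[-0.1914 -0.4743  2.5014  0.2085  0.429  -0.2933] 3.264356961203936e-11 [ 0.5258 -0.0204  0.0826]
[-0.1856 -0.3857  2.4786  0.2338  0.3637 -0.3177] 1.1062817730050712e-11 [ 0.5405 -0.0213  0.065 ]
[-0.1863 -0.3674  2.4871  0.2525  0.3379 -0.338 ] 2.8233539877331127e-09 [ 0.5389 -0.0212  0.0545]
[[[0.0003,-0.0002,0.015],[0.018,0.0,-0.001],-1],[[0.0003,0.0001,0.015],[0.018,0.0,-0.001],-1],[[0.0003,0.0004,0.015],[0.018,0.0,-0.001],-1],[[0.0003,0.0006,0.015],[0.018,0.0,-0.001],-1],[[0.0003,0.0009,0.015],[0.018,0.0,-0.001],-1],[[0.0,0.0,0.0046],[0.0,0.0,0.0],-1],[[0.0,0.0,0.0046],[0.0,0.0,0.0],-1],[[0.0,0.0,0.0046],[0.0,0.0,0.0],-1],[[0.0,0.0,0.0046],[0.0,0.0,0.0],-1],[[0.0,0.0,0.0046],[0.0,0.0,0.0],-1]]
max 0.015029970059850418 0.018027756377319945
```

>>> arm_command --commands '[[[0.0003, -0.0002, 0.015], [0.018, 0, -0.001], -1], [[0.0003, 0.0001, 0.015], [0.018, 0, -0.001], -1], [[0.0003, 0.0004, 0.015], [0.018, 0, -0.001], -1], [[0.0003, 0.0006, 0.015], [0.018, 0, -0.001], -1], [[0.0003, 0.0009, 0.015], [0.018, 0, -0.001], -1], [[0, 0, 0.0046], [0, 0, 0], -1], [[0, 0, 0.0046], [0, 0, 0], -1], [[0, 0, 0.0046], [0, 0, 0], -1], [[0, 0, 0.0046], [0, 0, 0], -1], [[0, 0, 0.0046], [0, 0, 0], -1]]'

```text
time: 14.1
tool_pos: [0.5412, -0.0205, 0.0659]
orientation: [[0.056, 0.766, 0.64], [0.998, -0.042, -0.037], [-0.002, 0.641, -0.767]]
ft_force: [0.6, 0.6, -2.3]
grip_width: 0.155
finger_force: 49.4
```

```bash
python3 - <<'E'
from h import *
np.set_printoptions(precision=4,suppress=True)
st=get_state();print(st["tool_pos"],st["ft_force"],st["grip_width"])
s=snapshot("side");t=snapshot("top")
cr=lambda im,x,y,w,h,k:cv2.resize(im[y:y+h,x:x+w],None,fx=k,fy=k,interpolation=cv2.INTER_CUBIC)
cv2.imwrite("pics/c7.png",cv2.convertScaleAbs(cr(s["img"],295,185,75,100,6),alpha=1.4,beta=10))
T=st["tool_pos"];R=st["orientation"]
for nm,P in dict(corner=C0-.065*np.array([-.057,.998,0]),edge=T+R@[-.055,-.045,-.0123],topedge=T+R@[-.055,.045,-.0123],peak=C0+.052*u-.065*np.array([-.057,.998,0])).items(): print(nm,(proj(s,P)-[295,185])*6)
E
```

```text
[ 0.5412 -0.0205  0.0659] [ 0.614   0.6177 -2.2736] 0.15471582355128133
corner [163.5974 490.2205]
edge [149.925  443.1736]
topedge [358.4438 313.7233]
peak [274.0396 409.2074]
```

View pics/c7.png

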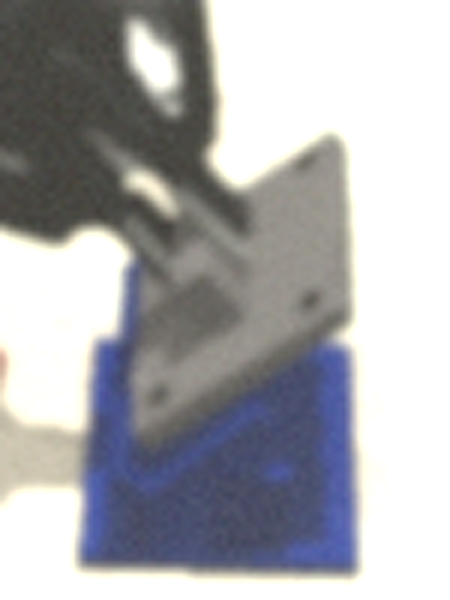

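The picture shows the plate's lower edge at (145,447), just above the lip corner at (150,487). The rest is about 3.5 mm nearer than I assumed. I'll ease the plate down.

>>> arm_command --commands '[[[0, 0, 0.0015], [0, 0, 0], -1], [[0, 0, 0.0015], [0, 0, 0], -1], [[0, -0.002, 0], [0, 0, 0], -1], [[0, -0.002, 0], [0, 0, 0], -1], [[0, -0.002, 0.0], [0, 0, 0], -1], [[0, 0, 0.001], [0, 0, 0], -1], [[0, -0.001, 0], [0, 0, 0], -1], [[0, -0.001, 0], [0, 0, 0], -1], [[0, 0, 0], [0, 0, 0], -1], [[0, 0, 0], [0, 0, 0], -1]]'

```text
time: 15.2
tool_pos: [0.5378, -0.0204, 0.0581]
orientation: [[0.056, 0.766, 0.64], [0.998, -0.042, -0.037], [-0.002, 0.642, -0.767]]
ft_force: [2.2, -0.0, -2.3]
grip_width: 0.151
finger_force: 49.4
```

>>> arm_command --commands '[[[0, 0, 0.001], [0, 0, 0], -1], [[0, 0, 0.001], [0, 0, 0], -1], [[0, -0.001, 0], [0, 0, 0], -1], [[0, -0.001, 0], [0, 0, 0], -1], [[0, -0.001, 0.0], [0, 0, 0], -1], [[0, 0, 0], [0, 0, 0], -1], [[0, 0, 0], [0, 0, 0], -1], [[0, 0, 0], [0, 0, 0], -1], [[0, 0, 0], [0, 0, 0], -1], [[0, 0, 0], [0, 0, 0], -1]]'

```text
time: 16.2
tool_pos: [0.5387, -0.0204, 0.0573]
orientation: [[0.056, 0.763, 0.644], [0.998, -0.042, -0.037], [-0.002, 0.645, -0.764]]
ft_force: [-6.1, 3.3, 9.8]
grip_width: 0.151
finger_force: 51.3
```

>>> arm_command --commands '[[[0, 0, -0.001], [0, 0, 0], -1], [[0, 0, -0.001], [0, 0, 0], -1], [[0, -0.001, 0], [0, 0, 0], -1], [[0, -0.001, 0], [0, 0, 0], -1], [[0, -0.001, 0.0], [0, 0, 0], -1], [[0, -0.001, 0], [0, 0, 0], -1], [[0, 0, 0], [0, 0, 0], -1], [[0, 0, 0], [0, 0, 0], -1], [[0, 0, 0], [0, 0, 0], -1], [[0, 0, 0], [0, 0, 0], -1]]'

```text
time: 17.2
tool_pos: [0.5368, -0.0208, 0.0587]
orientation: [[0.058, 0.759, 0.649], [0.998, -0.043, -0.039], [-0.002, 0.65, -0.76]]
ft_force: [10.7, 3.3, 2.6]
grip_width: 0.15
finger_force: 49.3
```

```bash
python3 - <<'E'
from kin import *
np.set_printoptions(precision=4,suppress=True)
st=get_state();print(st["joints"],st["orientation"]@[0,1,0]*0+st["tool_pos"],st["ft_force"]@np.c_[st["orientation"]],"wrist",st["wrist_torque"])
O[0]-=.0035;C1=O-.025*e+.035*Z
print("edge rel corner (x,u,n)",(st["tool_pos"]+st["orientation"]@[0,-.045,-.0123]-C1)@np.c_[np.cross(u,-n),u,n])
E
```

```text
[-0.1852 -0.3868  2.4961  0.2469  0.3379 -0.3317] [ 0.5368 -0.0208  0.0587] [3.9463 9.672  4.8712] wrist [ 0.5587 -1.711   0.238 ]
edge rel corner (x,u,n) [0.0015 0.0038 0.0016]
```

>>> arm_command --commands '[[[0, 0, 0], [0, 0, 0], -0.6], [[0, 0, 0], [0, 0, 0], -0.5], [[0, 0, 0], [0, 0, 0], -0.35], [[0, 0, 0], [0, 0, 0], -0.3], [[0, 0, -0.006], [0, 0, 0], -0.3], [[0, 0, -0.012], [0, 0, 0], -0.3], [[0, 0, -0.02], [0, 0, 0], -0.3], [[0, 0, -0.03], [0, 0, 0], -0.3], [[0, 0, -0.03], [0, 0, 0], -0.2], [[0, 0, 0], [0, 0, 0], -0.2]]'

```text
time: 18.2
tool_pos: [0.4695, -0.0166, 0.1325]
orientation: [[0.056, 0.762, 0.645], [0.998, -0.041, -0.039], [-0.003, 0.646, -0.763]]
ft_force: [0.3, -0.1, 1.2]
grip_width: 0.4
finger_force: 0.0
```

```bash
python3 - <<'E'
from kin import *
np.set_printoptions(precision=4,suppress=True)
O[0]-=.0035;MID[0]-=.0035
st=get_state();print(st["ft_force"],st["grip_width"])
RG=np.c_[np.cross(-n,-u),-n,-u]
E_=MID+.045*u;hover=E_+.06*u
s=snapshot("side");G=cv2.cvtColor(s["img"],cv2.COLOR_BGR2HSV)
for y in range(200,264,2): print(y,"".join("B" if G[y,x,1]>110 and 100<G[y,x,0]<130 else "#" if G[y,x,2]<60 else "+" if G[y,x,2]<115 else "." for x in range(300,366)))
print("pred low/up mid-edge near end",[proj(s,MID+a*.045*u-.055*np.array([-.057,.998,0])+b*.005*n) for a,b in((-1,1),(-1,-1),(1,1),(1,-1))])
q=st["joints"]
w=[((.47,-.03,.25),down(93),10,-.2),((.60,-.03,.27),Ro.from_rotvec(np.radians(22)*RL[:,0]).as_matrix()@down(93),5,-.2),(hover,RG,5,-.2)]
for P,R,_,_ in w: q,c=ik(np.array(P),R,np.array([q[0],.2,1.8,0,1.5,q[5]]));print(P,q,c)
plan(w)
E
```

```text
[ 0.3439 -0.0916  1.2424] 0.40046423650555846
200 ..................................................................
202 ..................................................................
204 ...........................+......................................
206 .......++++++++++++++++++++++.....................................
208 +++++++++++++++++++++++++++++.....................................
210 +++++++++++++++++++++++++++++.....................................
212 ++++++++++++++++++++++............................................
214 +++.........................................+++++++...............
216 ..........................................+++++++++...............
218 ......................................+++++++++++++...............
220 .........................+++++.....++++++++++++++++...............
222 .........................++++++++++++++++++++++++++...............
224 .........................++++++++++++++++++++++++++...............
226 ........................+++++++++++++++++++++++++++...............
228 .....................++++++++++++++++++++++++++++++.....
[... 2000 characters left out ...]
0.2],[[-0.0015,0.0025,-0.0117],[0.07,0.004,-0.01],-0.2],[[-0.0014,0.0017,-0.0119],[0.07,0.004,-0.01],-0.2],[[-0.0014,0.0009,-0.012],[0.07,0.004,-0.01],-0.2]]
[[[-0.0014,0.026,-0.004],[0.076,0.008,-0.0],-0.2],[[-0.0013,0.0256,-0.006],[0.076,0.008,-0.0],-0.2],[[-0.0013,0.0251,-0.0079],[0.076,0.008,-0.0],-0.2],[[-0.0012,0.0244,-0.0098],[0.076,0.008,-0.0],-0.2],[[-0.0011,0.0236,-0.0117],[0.076,0.008,-0.0],-0.2],[[-0.0001,0.0085,0.0236],[0.08,0.004,0.022],-0.2],[[-0.0,0.0104,0.0228],[0.08,0.004,0.022],-0.2],[[0.0001,0.0122,0.0219],[0.08,0.004,0.022],-0.2],[[0.0003,0.0139,0.0209],[0.08,0.004,0.022],-0.2],[[0.0006,0.0155,0.0197],[0.08,0.004,0.022],-0.2]]
max 0.026363990593231516 0.08306623862918075
```

>>> arm_command --commands '[[[-0.0014, 0.0078, -0.0091], [0.07, 0.004, -0.01], -0.2], [[-0.0014, 0.0072, -0.0096], [0.07, 0.004, -0.01], -0.2], [[-0.0014, 0.0065, -0.0101], [0.07, 0.004, -0.01], -0.2], [[-0.0015, 0.0057, -0.0105], [0.07, 0.004, -0.01], -0.2], [[-0.0015, 0.005, -0.0109], [0.07, 0.004, -0.01], -0.2], [[-0.0015, 0.0042, -0.0112], [0.07, 0.004, -0.01], -0.2], [[-0.0015, 0.0034, -0.0115], [0.07, 0.004, -0.01], -0.2], [[-0.0015, 0.0025, -0.0117], [0.07, 0.004, -0.01], -0.2], [[-0.0014, 0.0017, -0.0119], [0.07, 0.004, -0.01], -0.2], [[-0.0014, 0.0009, -0.012], [0.07, 0.004, -0.01], -0.2]]'

```text
time: 19.25
tool_pos: [0.4702, -0.0301, 0.2456]
orientation: [[-0.05, 0.999, -0.014], [0.999, 0.05, 0.003], [0.004, -0.014, -1.0]]
ft_force: [0.2, 0.3, -0.7]
grip_width: 0.396
finger_force: 0.0
```

>>> arm_command --commands '[[[-0.0014, 0.026, -0.004], [0.076, 0.008, 0], -0.2], [[-0.0013, 0.0256, -0.006], [0.076, 0.008, 0], -0.2], [[-0.0013, 0.0251, -0.0079], [0.076, 0.008, 0], -0.2], [[-0.0012, 0.0244, -0.0098], [0.076, 0.008, 0], -0.2], [[-0.0011, 0.0236, -0.0117], [0.076, 0.008, 0], -0.2], [[-0.0001, 0.0085, 0.0236], [0.08, 0.004, 0.022], -0.2], [[0, 0.0104, 0.0228], [0.08, 0.004, 0.022], -0.2], [[0.0001, 0.0122, 0.0219], [0.08, 0.004, 0.022], -0.2], [[0.0003, 0.0139, 0.0209], [0.08, 0.004, 0.022], -0.2], [[0.0006, 0.0155, 0.0197], [0.08, 0.004, 0.022], -0.2]]'

```text
time: 20.25
tool_pos: [0.5949, -0.0261, 0.1377]
orientation: [[0.061, 0.697, -0.714], [0.998, -0.045, 0.041], [-0.003, -0.715, -0.699]]
ft_force: [0.1, -0.6, 0.3]
grip_width: 0.398
finger_force: 0.0
```

```bash
python3 - <<'E'
from h import *
np.set_printoptions(precision=4,suppress=True)
MID[0]-=.0035
st=get_state();print(st["tool_pos"],st["ft_force"],st["grip_width"])
s=snapshot("side");t=snapshot("top")
cr=lambda im,x,y,w,h,k:cv2.resize(im[y:y+h,x:x+w],None,fx=k,fy=k,interpolation=cv2.INTER_CUBIC)
g=lambda i:cv2.convertScaleAbs(i,alpha=1.4,beta=10)
cv2.imwrite("pics/c8.png",np.hstack([g(cr(s["img"],290,160,80,110,5)),g(cr(t["img"],255,180,75,110,5))]))
X=np.array([-.057,.998,0])
for nm,T,o in(("side",s,(290,160)),("top",t,(255,180))):
  print(nm,"corners top-face (low-near,up-near,up-far,low-far)",[((proj(T,MID+a*.045*u+b*.055*X+.005*n)-o)*5).round() for a,b in((-1,-1),(1,-1),(1,1),(-1,1))],"tcp",(proj(T,st["tool_pos"])-o)*5)
E
```

```text
[ 0.5949 -0.0261  0.1377] [ 0.0748 -0.6108  0.2915] 0.39844058763371143
side corners top-face (low-near,up-near,up-far,low-far) [array([134., 505.]), array([294., 385.]), array([261., 236.]), array([114., 352.])] tcp [391.2279 247.0433]
top corners top-face (low-near,up-near,up-far,low-far) [array([311., 281.]), array([323., 137.]), array([100., 145.]), array([ 98., 289.])] tcp [219.0934  36.7168]
```

View pics/c8.png

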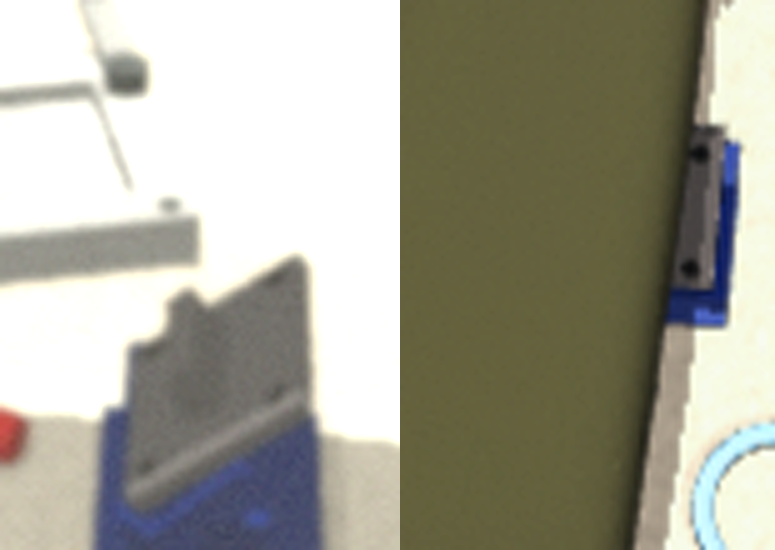

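```bash
python3 - <<'E'
from h import *
np.set_printoptions(precision=4,suppress=True)
O[0]-=.0035;MID[0]-=.0035
s=snapshot("side");t=snapshot("top");X=np.array([-.057,.998,0])
def onplane(px,d):
    o,v=ray(s,px);k=(d-X@(o-MID))/(X@v);P=o+k*v;return (P-O)@np.c_[e,Z]*1000
f=lambda x,y:(290+x/5,160+y/5)
for nm,px,d in(("lowN",(128,488),-.055),("upN",(305,388),-.055),("lowNbot",(134,507),-.055),("upNbot",(306,408),-.055),("upF",(303,256),.055),("lowF",(129,345),.055),("wedge",(150,525),-.065),("wedge2",(250,463),-.065)): print(nm,onplane(f(*px),d))
g=lambda x,y:(255+x/5,180+y/5)
print("tri upN",(tri(t,g(325,128),s,f(305,388))-O)@np.c_[X,e,Z]*1000,"lowN",(tri(t,g(312,288),s,f(128,488))-O)@np.c_[X,e,Z]*1000)
G=cv2.cvtColor(s["img"],cv2.COLOR_BGR2HSV)
for y in range(236,276): print(y,"".join("B" if G[y,x,1]>150 else "b" if G[y,x,1]>80 else str(min(9,G[y,x,2]//16)) for x in range(308,358)))
E
```

```text
lowN [-28.2846  54.3539]
upN [ 42.4241 101.8368]
lowNbot [-25.714   44.1575]
upNbot [43.3274 91.7299]
upF [44.4393 92.4064]
lowF [-31.3333  48.2447]
wedge [-18.8191  42.3564]
wedge2 [21.2732 72.5191]
tri upN [-59.5918  42.415  105.0027] lowN [-51.3631 -29.407   51.0191]
236 99999996544444444444444444444444444444444445899999
237 99999996444444444444444444444444444444444445899999
238 99999996444444444444444444444444444433445555899999
239 99999996444444444444444434444444444434455556899999
240 99999985444444444444444444444444444445555556899999
241 99988765444444444444444444444444445555555445899999
242 99965554444444444444444444444444555655544445799999
243 99855bb4444444444444444444444455556554444334589999
244 9865bbb4444444444444444444445555555544443344579999
245 8755bbb444444444444444444455565555444433444b579999
246 8655bbb4444444444444444445556555444434344bbb468999
247 8655bbb444444444444444445556554444434444bbbb457889
248 865bbbb4444444444444445555555444433444b4bbbb446788
249 865bbbb4444444444444455555544443344bbbbbbbbb446778
250 865bbb4444444444445555555444333444bbbbbbbbbb446777
251 
[... 670 characters left out ...]
bbbbbbbbbbbbbbbbbbbbbbbbbbbbbbbbbbb45677
264 65bbbbbbbbbbbbbbbbbbbbbbbbbbbbbbbbbbbbbbbbbbb45677
265 65bbbbbbbbbbbbbbbbbbbbb4bbbb4bbbbbbbbbbbbbbbb45677
266 65bbbbbbbbbbbbbbbbbbbbb4433bbbbbbbbbbbbbbbbbb45677
267 65bbbbbbbbbbbbbbbbbbbbb33b4334b444bbbbbbbbbbb45677
268 65bbbbbbbbbbbbbbbbbbbbbb444bb3b4344bbbbbbbbbb45677
269 65bbbbbbbb4bbbbbbbbbbbbb33bb3bb44b4bbbbbbbbbb45677
270 65bbbbbbb4b4bbbbbbbbbbb4bbb3bb34b3bbbbbbbbbbb45677
271 55bbbbbbb44b4bbbbbbbbbb4b4bbb44334bbbbbbbbbbb55678
272 6bbbbbbbbb3bbbbbbbbbb44b4b4bbb43b44bbbbbbbbbb55678
273 7bbbbbbbbbbbbbbbbbbbbbbb33bbbb334bbbbbbbbbbbbb6788
274 7bbbbbbbbb43bbbbbbbbbbb44b344b434bbbbbbbbbbbbb6789
275 7bbbbbbbb44bbbbbbbbbbb44bbb4b4bb4bbbbbbbbbbbbb7799
```

Side view: the plate lies on the rest with its near edge running from (128,490) to (305,390). It is a few degrees flatter than the face, so its lower edge is hung up part-way up the lip. I'll grip the upper edge squarely at 45°, seat it, let go, and then regrasp.

```bash
cat >> h.py <<'E'
MID[0]-=.0035;O[0]-=.0035;C0[0]-=.0035
RG=np.c_[np.cross(-n,-u),-n,-u];EU=MID+.045*u
E
python3 - <<'E'
from h import *
print(get_state()["tool_pos"],EU)
plan([(EU+.03*u+.001*n,RG,4,-.2),(EU-.035*u+.001*n,RG,4,-.2),(EU-.046*u+.001*n,RG,2,-.2)])
E
```

```text
[ 0.59481994 -0.02621681  0.139105  ] [ 0.55306266 -0.02320258  0.10221981]
[[[0.0002,-0.0011,0.0064],[-0.002,-0.0,-0.001],-0.2],[[0.0002,-0.0011,0.0064],[-0.002,-0.0,-0.001],-0.2],[[0.0002,-0.0011,0.0064],[-0.002,-0.0,-0.001],-0.2],[[0.0002,-0.0011,0.0064],[-0.002,-0.0,-0.001],-0.2],[[-0.0,-0.0,0.0163],[0.0,0.0,0.0],-0.2],[[-0.0,-0.0,0.0163],[0.0,0.0,0.0],-0.2],[[-0.0,-0.0,0.0163],[0.0,0.0,0.0],-0.2],[[-0.0,-0.0,0.0163],[0.0,0.0,0.0],-0.2],[[0.0,0.0,0.0055],[0.0,0.0,0.0],-0.2],[[0.0,0.0,0.0055],[0.0,0.0,0.0],-0.2]]
max 0.0163 0.0022360679774997894
```

>>> arm_command --commands '[[[0.0002, -0.0011, 0.0064], [-0.002, 0, -0.001], -0.2], [[0.0002, -0.0011, 0.0064], [-0.002, 0, -0.001], -0.2], [[0.0002, -0.0011, 0.0064], [-0.002, 0, -0.001], -0.2], [[0.0002, -0.0011, 0.0064], [-0.002, 0, -0.001], -0.2], [[0, 0, 0.0163], [0, 0, 0], -0.2], [[0, 0, 0.0163], [0, 0, 0], -0.2], [[0, 0, 0.0163], [0, 0, 0], -0.2], [[0, 0, 0.0163], [0, 0, 0], -0.2], [[0, 0, 0.0055], [0, 0, 0], -0.2], [[0, 0, 0.0055], [0, 0, 0], -0.2]]' --force 30

```text
time: 21.45
tool_pos: [0.5211, -0.0212, 0.0736]
orientation: [[0.057, 0.71, -0.702], [0.998, -0.041, 0.04], [0.0, -0.703, -0.712]]
ft_force: [0.1, 0.3, -0.1]
grip_width: 0.405
finger_force: 0.0
```

```bash
python3 - <<'E'
from h import *
np.set_printoptions(precision=4,suppress=True)
st=get_state();print(st["tool_pos"],st["ft_force"],(st["tool_pos"]-EU)@np.c_[RL[:,0],u,n])
s=snapshot("side");G=cv2.cvtColor(s["img"],cv2.COLOR_BGR2HSV)
for y in range(200,262,2): print(y,"".join("B" if G[y,x,1]>110 and 100<G[y,x,0]<130 else str(min(9,G[y,x,2]//20)) for x in range(312,372)))
E
```

```text
[ 0.5211 -0.0212  0.0736] [ 0.0632  0.3037 -0.1439] [ 0.0002 -0.0429  0.0024]
200 999999999876678999999999999999974222223443322222222222222222
202 999999999877678889999999999999974222222222222222222222222212
204 887777666666555556999999999999986422222222222222222222222222
206 555554545554455556899999999999986422222222222222223455432222
208 445455545544454556899999999997543222222222234556678999986422
210 455555554545555556899999999753222222222345789999999999997522
212 555555555555666667899999764322222333333689999999999999975321
214 778788888899999999999997432222334444334689999999999998632222
216 999999999999999999999985322234444433333589999999999864322211
218 999999999999876567899875333444433333333589999999887532222222
220 999999999997543334676554444433333333333589999875433222222222
222 999999999986433333333334443333333333333579875322222222222222
224 999999999986433333333333333333333333333455432222233222222222
226 999999999864433333333333333333333333333322222223333344555432
228 999876665433333333333333333333333333333322223343345789999986
230 9986433323333333333333333333333333333333333
[... 292 characters left out ...]
33333333333333333333333444444569999999999999999999
242 444333333333333333333333333444444443333457999999999999999999
244 333333333333333333333333444454433333334456899999999999999999
246 333333333333333333334344444433333333333445899999998898999999
248 333333333333333344444444433333333333333334688766666666666777
250 B33333333333444444444333333333333BB3333334466666666666666666
252 B3333333334444444433333334BB3B3B33B3333334456666666666666666
254 BB333333344444333333334BBBBBBB333B3B33B333556666666666666666
256 B3334444444333333334BBBB33333B33333333B333456666666666666666
258 33344444333333333BBBB3333333B33333B3333333456666666666666666
260 BB33333333333BBBBBB333333B3333333333B33333456666666666667666
```

>>> arm_command --commands '[[[0, 0, 0], [0, 0, 0], -0.5], [[0, 0, 0], [0, 0, 0], -0.6], [[0, 0, 0], [0, 0, 0], -1], [[0, 0, 0], [0, 0, 0], -1], [[0, 0, 0], [0, 0, 0], -1], [[0, 0, 0], [0, 0, 0], -1], [[0, 0, 0.001], [0, 0, 0], -1], [[0, 0, 0.001], [0, 0, 0], -1], [[0, 0, 0.001], [0, 0, 0], -1], [[0, 0, 0], [0, 0, 0], -1]]' --force 30

```text
time: 22.5
tool_pos: [0.5224, -0.0214, 0.0738]
orientation: [[0.057, 0.715, -0.697], [0.998, -0.041, 0.04], [-0.0, -0.698, -0.716]]
ft_force: [10.5, 0.1, 7.5]
grip_width: 0.107
finger_force: 33.6
```

>>> arm_command --commands '[[[0, 0, 0], [0, 0, 0], -0.7], [[0, 0, 0], [0, 0, 0], -0.6], [[0, 0, 0], [0, 0, 0], -0.5], [[0, 0, 0], [0, 0, 0], -0.4], [[0, 0, -0.01], [0, 0, 0], -0.3], [[0, 0, -0.02], [0, 0, 0], -0.2], [[0, 0, -0.03], [0, 0, 0], -0.2], [[0, 0, -0.03], [0, 0, 0], -0.2], [[0, 0, 0], [0, 0, 0], -0.2], [[0, 0, 0], [0, 0, 0], -0.2]]'

```text
time: 23.5
tool_pos: [0.5827, -0.0248, 0.1352]
orientation: [[0.057, 0.71, -0.701], [0.998, -0.041, 0.04], [0.0, -0.703, -0.712]]
ft_force: [0.6, 0.7, -0.9]
grip_width: 0.4
finger_force: 0.0
```

```bash
python3 - <<'E'
from h import *
np.set_printoptions(precision=4,suppress=True)
st=get_state();print(st["tool_pos"],st["ft_force"],(st["tool_pos"]-EU)@np.c_[RL[:,0],u,n])
s=snapshot("side");G=cv2.cvtColor(s["img"],cv2.COLOR_BGR2HSV)
for y in range(208,266,2): print(y,"".join("B" if G[y,x,1]>110 and 100<G[y,x,0]<130 else str(min(9,G[y,x,2]//14)) for x in range(308,362)))
E
```

```text
[ 0.5827 -0.0248  0.1352] [ 0.5655  0.6941 -0.9388] [0.0001 0.0444 0.0023]
208 777777777777777777777999999999999999999999999999999999
210 776777777777677777777999999999999999999999999999999999
212 777777777777778888889999999999999999976556999999999999
214 999999999999999999999999999999999986444555899999999999
216 999999999999999999999999999999986544445555899999999999
218 999999999999999999999999999986655555555555899999999999
220 999999999999999986656899997655555555555555899999999999
222 999999999999999755555566555555555555555555799999999999
224 999999999999999755555554555555555555555555799999999999
226 999999999999999755555454555555555555555555799999999999
228 999999999999997555555444554555555555555555799999999999
230 999999996556654555555544455555555555555555699999999999
232 999999996544444555555444554555555555555555699999999999
234 999999986545555555554554545555555555555555699999999999
236 999999975455555544444454544555555554445566699999999999
238 999999975455555444444444445555555544445677799999999999
240 999999965555555555444444445555555555666555699999999999
242 999766654555555554444444455555556666555444579999999999
244 997555554455555555445445555555666555544445556899999999
246 98655B544455555555554555556666655544444445555799999999
248 976555554455555555555566666555444444455555455578999999
250 876555544455555555555666655444444444445545454578899999
252 875555444455545555666655444455555545545445445578899999
254 9765554544444456666555444556BBBBB554545454545568889999
256 975B55544545566655444455BBB554445445555555445568899999
258 865555555666655544455BBBB54444544455454555555578899999
260 7655BBB665555444455BB554444444555555545554445567899999
262 755BBBBB65444445BBBB5444455554BBBBBB555444555567889999
264 765B55BBBB656BBBB544444444444456BBBB555545445567889999
```

```bash
python3 - <<'E'
from h import *
np.set_printoptions(precision=4,suppress=True)
t=snapshot("top");s=snapshot("side")
I0=cv2.imread("pics/top0.png");S0=cv2.imread("pics/side0.png")
def pins(I,x0,y0,x1,y1):
    r=I[y0:y1,x0:x1];h=cv2.cvtColor(cv2.resize(r,None,fx=6,fy=6,interpolation=cv2.INTER_CUBIC),cv2.COLOR_BGR2HSV)
    m=cv2.inRange(h,(0,0,90),(180,70,255));c=cv2.connectedComponentsWithStats(m)
    return [(x0+p[0]/6,y0+p[1]/6,int(a[4])) for p,a in zip(c[3][1:],c[2][1:]) if 30<a[4]<1500]
for nm,I,b in(("top",I0,(398,218,440,252)),): 
    for p in sorted(pins(I,*b),key=lambda p:p[1]): print(nm,np.round(p,1),cast(t,p,.054)[:2],cast(t,p,.042)[:2])
for p in sorted(pins(S0,285,345,385,410),key=lambda p:p[1]): print("side",np.round(p,1),cast(s,p,.054)[:2],cast(s,p,.042)[:2])
E
```

```text
top [433.3 218.2  31. ] [ 0.5401 -0.3711] [ 0.5422 -0.3741]
top [408.6 218.4  75. ] [ 0.5385 -0.3078] [ 0.5405 -0.3102]
top [433.6 226.8 187. ] [ 0.518  -0.3717] [ 0.5198 -0.3747]
top [409.  227.3 168. ] [ 0.5155 -0.3086] [ 0.5173 -0.311 ]
top [434.1 236.5 145. ] [ 0.493  -0.3726] [ 0.4946 -0.3756]
top [409.2 236.8 185. ] [ 0.491  -0.3091] [ 0.4925 -0.3115]
top [434.5 246.  179. ] [ 0.4686 -0.3735] [ 0.47   -0.3765]
top [409.8 246.5 156. ] [ 0.4661 -0.3104] [ 0.4674 -0.3128]
side [309.9 359.5 101. ] [ 0.4703 -0.3478] [ 0.4705 -0.3375]
side [351.4 359.9 126. ] [ 0.5388 -0.3499] [ 0.5402 -0.3396]
side [294.6 362.6  75. ] [ 0.4451 -0.3539] [ 0.4449 -0.3437]
side [ 356.1  379.4 1006. ] [ 0.543  -0.3895] [ 0.5445 -0.38  ]
side [ 310.5  381.1 1011. ] [ 0.4705 -0.3918] [ 0.4707 -0.3823]
side [ 341.2  381.4 1156. ] [ 0.519  -0.3932] [ 0.5201 -0.3837]
side [ 325.8  382.3 1190. ] [ 0.4946 -0.3944] [ 0.4953 -0.3849]
side [ 295.1  382.3 1090. ] [ 0.4461 -0.3937] [ 0.4459 -0.3843]
side [308.2 387.7  50. ] [ 0.4668 -0.4043] [ 0.4669 -0.395 ]
side [356.7 390.4  36. ] [ 0.542  -0.4107] [ 0.5435 -0.4015]
side [310.6 392.3  79. ] [ 0.4703 -0.413 ] [ 0.4705 -0.4039]
side [295.6 393.   66. ] [ 0.447  -0.4141] [ 0.4468 -0.405 ]
```

>>> arm_command --commands '[[[0, 0, 0.02], [0, 0, 0], -0.2], [[0, 0, 0.02], [0, 0, 0], -0.2], [[0, 0, 0.02], [0, 0, 0], -0.2], [[0, 0, 0.02], [0, 0, 0], -0.2], [[0, 0, 0.011], [0, 0, 0], -0.2], [[0, 0, 0], [0, 0, 0], -0.6], [[0, 0, 0], [0, 0, 0], -1], [[0, 0, 0], [0, 0, 0], -1], [[0, 0, 0], [0, 0, 0], -1], [[0, 0, 0], [0, 0, 0], -1]]' --force 60

```text
time: 24.65
tool_pos: [0.5193, -0.0212, 0.0708]
orientation: [[0.057, 0.711, -0.701], [0.998, -0.041, 0.04], [-0.0, -0.702, -0.712]]
ft_force: [0.4, 2.0, -2.3]
grip_width: 0.103
finger_force: 61.3
```

```bash
python3 - <<'E'
from kin import *
np.set_printoptions(precision=4,suppress=True)
st=get_state();p=st["tool_pos"];q=st["joints"]
H=(.5055,-.3415,.19)
w=[(p+.004*n+.005*u,None,2,-1),(p+.05*u+.012*n,None,3,-1),(p+[.05,-.02,.17],Ro.from_rotvec(np.radians(-20)*RL[:,0]).as_matrix()@RG,5,-1),(H,down(92.4),10,-1)]
for P,R,_,_ in w: q,c=ik(np.array(P),RG if R is None else R,q);print(P,q,c)
plan(w)
E
```

```text
[ 0.52   -0.0212  0.0772] [-0.1184  0.4945  1.5699 -0.0452  1.8614 -0.0564] 1.8618007268944089e-13
[ 0.5461 -0.0227  0.1146] [-0.1163  0.5031  1.4873 -0.0448  1.9353 -0.0579] 8.83446862570712e-14
[ 0.5693 -0.0412  0.2408] [-0.146   0.225   1.517  -0.0389  1.8342 -0.0908] 1.356733235787676e-14
(0.5055, -0.3415, 0.19) [-0.6821  0.0437  1.7539 -0.      1.344  -0.724 ] 1.292765274018912e-09
[[[0.0,-0.002,-0.0025],[0.0,0.0,0.0],-1],[[0.0,-0.002,-0.0025],[0.0,0.0,0.0],-1],[[0.0,-0.0026,-0.015],[0.0,0.0,0.0],-1],[[0.0,-0.0026,-0.015],[0.0,0.0,0.0],-1],[[0.0,-0.0026,-0.015],[0.0,0.0,0.0],-1],[[-0.0034,-0.0143,-0.0214],[-0.068,-0.0,-0.0],-1],[[-0.0034,-0.0128,-0.0223],[-0.068,-0.0,-0.0],-1],[[-0.0034,-0.0112,-0.0231],[-0.068,-0.0,-0.0],-1],[[-0.0034,-0.0096,-0.0238],[-0.068,-0.0,-0.0],-1],[[-0.0034,-0.008,-0.0244],[-0.068,-0.0,-0.0],-1]]
[[[-0.0303,-0.0021,0.0066],[-0.044,-0.002,-0.01],-1],[[-0.0303,-0.0027,0.0065],[-0.044,-0.002,-0.01],-1],[[-0.0303,-0.0032,0.0065],[-0.044,-0.002,-0.01],-1],[[-0.0302,-0.0038,0.0064],[-0.044,-0.002,-0.01],-1],[[-0.0302,-0.0044,0.0063],[-0.044,-0.002,-0.01],-1],[[-0.0301,-0.0049,0.0061],[-0.044,-0.002,-0.01],-1],[[-0.03,-0.0055,0.006],[-0.044,-0.002,-0.01],-1],[[-0.03,-0.006,0.0058],[-0.044,-0.002,-0.01],-1],[[-0.0299,-0.0066,0.0056],[-0.044,-0.002,-0.01],-1],[[-0.0298,-0.0071,0.0053],[-0.044,-0.002,-0.01],-1]]
max 0.031162316987027778 0.068
```

>>> arm_command --commands '[[[0, -0.002, -0.0025], [0, 0, 0], -1], [[0, -0.002, -0.0025], [0, 0, 0], -1], [[0, -0.0026, -0.015], [0, 0, 0], -1], [[0, -0.0026, -0.015], [0, 0, 0], -1], [[0, -0.0026, -0.015], [0, 0, 0], -1], [[-0.0034, -0.0143, -0.0214], [-0.068, 0, 0], -1], [[-0.0034, -0.0128, -0.0223], [-0.068, 0, 0], -1], [[-0.0034, -0.0112, -0.0231], [-0.068, 0, 0], -1], [[-0.0034, -0.0096, -0.0238], [-0.068, 0, 0], -1], [[-0.0034, -0.008, -0.0244], [-0.068, 0, 0], -1]]'

```text
time: 25.65
tool_pos: [0.5696, -0.0412, 0.2433]
orientation: [[0.057, 0.905, -0.421], [0.998, -0.052, 0.024], [-0.0, -0.422, -0.907]]
ft_force: [0.6, -0.4, -1.7]
grip_width: 0.097
finger_force: 61.3
```

>>> arm_command --commands '[[[-0.0303, -0.0021, 0.0066], [-0.044, -0.002, -0.01], -1], [[-0.0303, -0.0027, 0.0065], [-0.044, -0.002, -0.01], -1], [[-0.0303, -0.0032, 0.0065], [-0.044, -0.002, -0.01], -1], [[-0.0302, -0.0038, 0.0064], [-0.044, -0.002, -0.01], -1], [[-0.0302, -0.0044, 0.0063], [-0.044, -0.002, -0.01], -1], [[-0.0301, -0.0049, 0.0061], [-0.044, -0.002, -0.01], -1], [[-0.03, -0.0055, 0.006], [-0.044, -0.002, -0.01], -1], [[-0.03, -0.006, 0.0058], [-0.044, -0.002, -0.01], -1], [[-0.0299, -0.0066, 0.0056], [-0.044, -0.002, -0.01], -1], [[-0.0298, -0.0071, 0.0053], [-0.044, -0.002, -0.01], -1]]'

```text
time: 26.65
tool_pos: [0.505, -0.3426, 0.191]
orientation: [[-0.044, 0.999, 0.003], [0.999, 0.044, 0.002], [0.002, 0.003, -1.0]]
ft_force: [0.5, 0.5, -1.8]
grip_width: 0.099
finger_force: 61.3
```

```bash
python3 - <<'E'
from h import *
np.set_printoptions(precision=4,suppress=True)
st=get_state();p=st["tool_pos"];R=st["orientation"];print(p,R,st["ft_force"],st["grip_width"])
s=snapshot("side");t=snapshot("top")
for nm,T in(("side",s),("top",t)): print(nm,[proj(T,p+R@[a*.055,b,c]).round(1) for a,b,c in((-1,-.005,.044),(-1,.005,.044),(-1,-.005,-.046),(-1,.005,-.046),(1,-.005,-.046))])
G=cv2.cvtColor(s["img"],cv2.COLOR_BGR2HSV)
for y in range(268,356,2): print(y,"".join("P" if G[y,x,1]>60 else str(min(9,G[y,x,2]//20)) for x in range(310,370)))
E
```

```text
[ 0.505  -0.3426  0.191 ] [[-0.0442  0.999   0.0029]
 [ 0.999   0.0442  0.0017]
 [ 0.0015  0.003  -1.    ]] [ 0.4546  0.504  -1.8016] 0.09899778285652482
side [array([332.6, 343.4]), array([339.4, 343.1]), array([334.3, 298.3]), array([341.6, 298. ]), array([327.3, 249.2])]
top [array([454.4, 227.8]), array([454.1, 223.6]), array([466.3, 222.1]), array([466. , 217.6]), array([416.4, 223.2])]
268 PPPPPPPPPPP2222234444333333234443322PPPPPPPP7999999999999999
270 PPPPPPPPPPPP222234444333333334444322PPPPPPPP7999999999999999
272 PPPPPPPPPPP2222234444333443334443322PPPPPPPP7999999999999999
274 PPPPPPPPPPP2222234444334444334443322PPPPPPPP7999999999999999
276 PPPPPPPPPPP3222234444444444444444322PPPPPPPP7999999999999999
278 4P3333333333222234444344444444443322PPPPPPPP6999999999999999
280 765444443333332234444334444444555455555555557999999999999999
282 985444444443333334444334444444568999999999999999999999999999
284 985444444444433444443334444445689999999999999999999999999999
286 986444333444444444433334444456999999999999999999999999999999
288 996444443344434443333333444446899999999999999999999
[... 1454 characters left out ...]
99999999999975333346999999999999999855566899999999
336 999999999999999999999985433346999999999999999854556799999999
338 999999999999999999999986433347999999999999999744556789999999
340 999999999999999999999997544458999999999999999744566689999999
342 999999999999999999999999999999999999999999999643456679999999
344 999999999999999999999999999999999999999999997533456667899999
346 999999999999999999988888777777777777777777765333456666677777
348 555555PPPPPP66PPPPPPPPPPPP555PPPPPPPPPPP67764333345666777767
350 4PPPPPPPPP45555PPPPPPPPPP54555PPPPPPPPPP56654333345666555556
352 4PPPPPPPPP444544PPPPPPPPP5444PPPPPPPPPPP444433333355666555PP
354 4PPPPPPPPP444444PPPPPPPPP4444PPPPPPPPPP5444443333345666555PP
```

>>> arm_command --commands '[[[0.001, 0.0005, 0.015], [0, 0, 0], -1], [[0, 0, 0.02], [0, 0, 0], -1], [[0, 0, 0.02], [0, 0, 0], -1], [[0, 0, 0.015], [0, 0, 0], -1], [[0, 0, 0.01], [0, 0, 0], -1], [[0, 0, 0.005], [0, 0, 0], -1], [[0, 0, 0.003], [0, 0, 0], -1], [[0, 0, 0], [0, 0, 0], -1], [[0, 0, 0], [0, 0, 0], -1], [[0, 0, 0], [0, 0, 0], -1]]'

```text
time: 27.75
tool_pos: [0.506, -0.3404, 0.1023]
orientation: [[-0.044, 0.999, 0.002], [0.999, 0.044, 0.001], [0.001, 0.002, -1.0]]
ft_force: [1.1, 0.8, -1.6]
grip_width: 0.099
finger_force: 61.2
```

```bash
python3 - <<'E'
from h import *
np.set_printoptions(precision=4,suppress=True)
st=get_state();p=st["tool_pos"];R=st["orientation"];print(p,st["ft_force"])
s=snapshot("side");t=snapshot("top")
print([proj(s,p+R@[a*.055,b,c]).round(1) for a,b,c in((-1,-.005,.044),(-1,.005,.044),(-1,-.005,-.046),(-1,.005,-.046))])
G=cv2.cvtColor(s["img"],cv2.COLOR_BGR2HSV)
for y in range(330,402,2): print(y,"".join("P" if G[y,x,1]>60 else str(min(9,G[y,x,2]//20)) for x in range(300,370)))
print("top",proj(t,p+R@[-.055,-.005,-.046]),proj(t,p+R@[-.055,.005,-.046]))
G=cv2.cvtColor(t["img"],cv2.COLOR_BGR2HSV)
for y in range(210,252): print(y,"".join("P" if G[y,x,1]>100 else str(min(9,G[y,x,2]//14)) for x in range(400,470)))
E
```

```text
[ 0.506  -0.3404  0.1023] [ 1.0587  0.7892 -1.6178]
[array([331.5, 381.1]), array([337.8, 380.7]), array([333.1, 341.7]), array([339.8, 341.4])]
330 6789999999998544444444444444333344444689999999999999999976667999999999
332 6789999999999644444444444444433334444579999999999999999865667899999999
334 6689999999999654444444444444433344455689999999999999999865666899999999
336 6689999999999754444444444444443334556679999999999999999854566799999999
338 6689999999999754444444444444443345666678999999999999999754566789999999
340 6678999999999854444444444444443334555568999999999999999744566689999999
342 6556899999999964444444444444443333333457999999999999999643456679999999
344 5445678899999864444444444444443333333357999999999999998533345567999999
346 4445677666777654444444444344333333333345677777777777775433334455677778
348 4444PPP5554PP43333333333333333333333333PPPPPPPPPPP78765333334455677767
350 4444PPP5655PPP3333333333333333333333333PPPPPPPPPPP56654333334444555556
352 4444PPP5555PPPPPPPPP344443PPP3333333333PPPPPPPPPPP444433333344455555PP
354 4444PPP4444PPPPPPPPP444444PPP3233333333PPPPPPPPPPP4
[... 4238 characters left out ...]
PPPPPPPPPPP4799961P1PPPPP
243 P111PPP1PPPPPPPPPPPPPPPPPPPPPPP322221222PPPPPPPPPPPPPPPPP47992PPPPPPPP
244 P001PPPPPPPPPPPPPPPPPPPPPPPPPPPPP322221223PPPPPPPPPPPPPPPP4541PPPPPPPP
245 PP1PPPPPPPPPPPPPPPPPPPPPPPPPPPPPPPP32221223PPPPPPPPPPPPPPPPPPPP1PPPPPP
246 PPPPPPPPPPPPPPPPPPPPPPPPPPPPPPPPPPPP32222223PPPPPPPPPPPPPPPPPPPP1P1PPP
247 P2PPPPPPPPPPPPPPPPPPPPPPPPPPPPPPPPPPP322222224PPPPPPPPPPPPPPPPPPPP1PPP
248 1PPP2PPPPPPPPPPPPPPPPPPPPPPPPPPPPPPPPP34322122PPPPPPPPPPPPPPPPPPPPPPPP
249 PPPPPPPPPPPPPPPPPPPPPPPPPPPPPPPPPPPPPP4432111234PPPPPPPPPPPPPPPPP1PPPP
250 PPPPPPPPPPPPPPPPPPPPPPPPPPPPPPPPPPPPPPPPP3222123PPPPPPPPPPPPPPPPPPPPPP
251 PPPPPPPPPPPPPPPPPPPPPPPPPPPPPPPPPPPPPPPPPP3211122PPPPPPPPPPPPPPPPPPPPP
```

>>> arm_command --commands '[[[-0.0005, -0.001, 0.003], [0, 0, 0], -1], [[0, 0, 0.01], [0, 0, 0], -1], [[0, 0, 0.01], [0, 0, 0], -1], [[0, 0, 0.008], [0, 0, 0], -1], [[0, 0, 0.005], [0, 0, 0], -1], [[0, 0, 0.003], [0, 0, 0], -1], [[0, 0, 0.003], [0, 0, 0], -1], [[0, 0, 0.001], [0, 0, 0], -1], [[0, 0, 0], [0, 0, 0], -1], [[0, 0, 0], [0, 0, 0], -1]]'

```text
time: 28.85
tool_pos: [0.5049, -0.3407, 0.0587]
orientation: [[-0.044, 0.999, 0.001], [0.999, 0.044, 0.002], [0.002, 0.001, -1.0]]
ft_force: [-0.1, 0.9, -1.5]
grip_width: 0.1
finger_force: 61.2
```

No contact yet, so I'll keep going down in small steps.

>>> arm_command --commands '[[[0, 0, 0.001], [0, 0, 0], -1], [[0, 0, 0.001], [0, 0, 0], -1], [[0, 0, 0.001], [0, 0, 0], -1], [[0, 0, 0.001], [0, 0, 0], -1], [[0, 0, 0], [0, 0, 0], -1], [[0, 0, 0], [0, 0, 0], -1], [[0, 0, 0], [0, 0, 0], -1], [[0, 0, 0], [0, 0, 0], -1], [[0, 0, 0], [0, 0, 0], -1], [[0, 0, 0], [0, 0, 0], -1]]'

```text
time: 29.85
tool_pos: [0.5046, -0.3404, 0.0544]
orientation: [[-0.044, 0.999, 0.001], [0.999, 0.044, 0.002], [0.002, 0.001, -1.0]]
ft_force: [-0.6, -0.7, -1.4]
grip_width: 0.099
finger_force: 61.2
```

```bash
python3 - <<'E'
from h import *
np.set_printoptions(precision=4,suppress=True)
st=get_state();p=st["tool_pos"];R=st["orientation"];print(p,st["ft_force"],st["wrist_torque"])
s=snapshot("side")
G=cv2.cvtColor(s["img"],cv2.COLOR_BGR2HSV)
for y in range(352,410,2): print(y,"".join("P" if G[y,x,1]>60 else str(min(9,G[y,x,2]//20)) for x in range(300,370)))
print("bottom if z=.012",proj(s,[p[0]+.0024,p[1]-.055,.012]),"top",proj(s,[p[0]+.0024,p[1]-.055,.102]))
E
```

```text
[ 0.5046 -0.3404  0.0544] [-0.5613 -0.7058 -1.4346] [-0.0108 -0.0518 -0.0416]
352 4444PPP55554444444444444443333344444444PPPPPPPPPPP444433333334444445PP
354 4444PPP44444444444444444444433344444444PPPPPPPPPPP444443333334444445PP
356 4444PPP444444444444444444444333444555544PPPPPPPPP54445PP333334455555PP
358 4444PPP444433444444444444444333455666544PPPPPPPPP4444PPP33333566665PPP
360 34444P4444443444444444444444333456666544PPPPPPPPP445PPPP33333456665PPP
362 44444PP444PP434444444444444443345555544PPPPPPPPPPPPPPPPPP3333456666PPP
364 34444PPPPPPPP3444444444444444333333333PPPPPPPPPPPPPPPPPPP33334566666PP
366 44444PPPPPPPP3444444444444444333333333PPPPPPPPPPPPPPPPPPP32333456666PP
368 344444PPPPPPP3333333333333333333333333PPPPPPPPPPPPPPPPPPPP3333456666PP
370 444444PPPPPPP333333333333333332333333PPPPPPPPPPPPPPPPPPPPP33333566666P
372 444444PPPPPPPPPPPPPPPPPPPPP32333333333PPPPPPPPPPPPPPPPPPPP33333456666P
374 444444PPPPPPPPPPPPPPPPPPPPPP2233333334PPPPPPPPPPPPPPPPPPPPP33334566666
376 344444PPPPPPPPPPPPPPPPPPPPPP323333333PPP44PPPPPPPPPPPP5666533333566666
378 334443PPP444PPPPPPPPPPPP4554333333333446777
[... 513 characters left out ...]
33334PPPPPPPPPPPPPPPPPPPPPPPPPP33333PPP
394 433333PPPPPPPPPPPPPPPPPPPPPPPP333334PPPPPPPPPPPPPPPPPPPPPPPPPP33333PPP
396 P33333PPPPPPPPPPPPPPPPPPPPPPPP333334PPPPPPPPPPPPPPPPPPPPPPPPPP33334PPP
398 P33333PPPPPPPPPPPPPPPPPPPPPPPPP3334PPPPPPPPPPPPPPPPPPPPPPPPPPPP444PPPP
400 PPPPPPPPPPPPPPPPPPPPPPPPPPPPPPPPPPPPPPPPPPPPPPPPPPPPPPPPPPPPPPPPPPPPPP
402 PPPPPPPPPPPPPPPPPPPPPPPPPPPPPPPPPPPPPPPPPPPPPPPPPPPPPPPPPPPPPPPPPPPPPP
404 PPPPPPPPPPPPPPPPPPPPPPPPPPPPPPPPPPPPPPPPPPPPPPPPPPPPPPPPPPPPPPPPPPPPPP
406 PPPPPPPPPPPPPPPPPPPPPPPPPPPPPPPPPPPPPPPPPPPPPPPPPPPPPPPPPPPPPPPPPPPPPP
408 PPPPPPPPPPPPPPPPPPPPPPPPPPPPPPPPPPPPPPPPPPPPPPPPPPPPP44444444555455555
bottom if z=.012 [332.9156 399.279 ] top [334.6075 362.4758]
```

>>> arm_command --commands '[[[0, 0, 0.001], [0, 0, 0], -1], [[0, 0, 0.001], [0, 0, 0], -1], [[0, 0, 0.001], [0, 0, 0], -1], [[0, 0, 0], [0, 0, 0], -1], [[0, 0, 0], [0, 0, 0], -1], [[0, 0, 0], [0, 0, 0], -1], [[0, 0, 0], [0, 0, 0], -1], [[0, 0, 0], [0, 0, 0], -1], [[0, 0, 0], [0, 0, 0], -1], [[0, 0, 0], [0, 0, 0], -1]]'

```text
time: 30.9
tool_pos: [0.5046, -0.3404, 0.0513]
orientation: [[-0.044, 0.999, 0.001], [0.999, 0.044, 0.002], [0.002, 0.001, -1.0]]
ft_force: [-0.4, 0.1, -2.0]
grip_width: 0.101
finger_force: 61.2
```

>>> arm_command --commands '[[[0, 0, 0.001], [0, 0, 0], -1], [[0, 0, 0.001], [0, 0, 0], -1], [[0, 0, 0.001], [0, 0, 0], -1], [[0, 0, 0], [0, 0, 0], -1], [[0, 0, 0], [0, 0, 0], -1], [[0, 0, 0], [0, 0, 0], -1], [[0, 0, 0], [0, 0, 0], -1], [[0, 0, 0], [0, 0, 0], -1], [[0, 0, 0], [0, 0, 0], -1], [[0, 0, 0], [0, 0, 0], -1]]'

```text
time: 31.9
tool_pos: [0.5052, -0.3404, 0.0505]
orientation: [[-0.044, 0.999, 0.001], [0.999, 0.044, 0.002], [0.002, 0.001, -1.0]]
ft_force: [-2.0, 4.1, 9.0]
grip_width: 0.102
finger_force: 62.7
```

>>> arm_command --commands '[[[0, 0, -0.001], [0, 0, 0], -1], [[0, 0, -0.001], [0, 0, 0], -1], [[0, 0, 0], [0, 0, 0], -0.8], [[0, 0, 0], [0, 0, 0], -0.72], [[0, 0, 0], [0, 0, 0], -0.64], [[0, 0, 0], [0, 0, 0], -0.56], [[0, 0, 0], [0, 0, 0], -0.48], [[0, 0, 0], [0, 0, 0], -0.4], [[0, 0, 0], [0, 0, 0], -0.3], [[0, 0, 0], [0, 0, 0], -0.3]]' --force 20

```text
time: 32.9
tool_pos: [0.5046, -0.3405, 0.0503]
orientation: [[-0.044, 0.999, 0.001], [0.999, 0.044, 0.002], [0.002, 0.001, -1.0]]
ft_force: [0.2, 0.2, 0.0]
grip_width: 0.351
finger_force: 0.0
```

>>> arm_command --commands '[[[0, 0, -0.004], [0, 0, 0], -0.3], [[0, 0, -0.008], [0, 0, 0], -0.3], [[0, 0, -0.015], [0, 0, 0], -0.3], [[0, 0, -0.025], [0, 0, 0], -0.3], [[0, 0, -0.035], [0, 0, 0], -0.3], [[0, 0, -0.04], [0, 0, 0], -0.3], [[0, 0, -0.04], [0, 0, 0], -0.3], [[-0.02, -0.04, 0], [0, 0, 0], -0.3], [[-0.02, -0.04, 0], [0, 0, 0], -0.3], [[-0.02, -0.04, 0], [0, 0, 0], -0.3]]'

```text
time: 33.9
tool_pos: [0.3865, -0.4067, 0.2196]
orientation: [[-0.045, 0.999, 0.003], [0.999, 0.045, -0.0], [-0.001, 0.003, -1.0]]
ft_force: [-0.1, -0.1, -0.4]
grip_width: 0.352
finger_force: 0.0
```

```bash
python3 - <<'E'
from h import *
np.set_printoptions(precision=4,suppress=True)
st=get_state();print(st["tool_pos"],st["ft_force"])
s=snapshot("side");t=snapshot("top")
G=cv2.cvtColor(s["img"],cv2.COLOR_BGR2HSV)
for y in range(312,402,3): print(y,"".join("P" if G[y,x,1]>60 else str(min(9,G[y,x,2]//20)) for x in range(296,366)))
G=cv2.cvtColor(t["img"],cv2.COLOR_BGR2HSV)
print("top: expected plate top z=.102 ends",[proj(t,[.505+.044*a,-.341-a,.102]) for a in(-.055,.055)])
for y in range(202,264,2): print(y,"".join("P" if G[y,x,1]>100 else str(min(9,G[y,x,2]//14)) for x in range(390,455)))
print("post pred",proj(t,[.4795,.3857,.087]));
for y in range(224,246,2): print(y,"".join(str(min(9,G[y,x,2]//14)) for x in range(120,180)))
E
```

```text
[ 0.3865 -0.4067  0.2196] [-0.0756 -0.0971 -0.3685]
312 9999999999999999999999999999999999999999999999999999999999999999999999
315 9999999999999999999999999999997666689999999999999999999999999999999999
318 9999999999999999999999999999986666679999999999999999999999999999999999
321 9999999999999999999999999999986566678999999999999999999999999999999999
324 9999999999999999999999999999986566668999999999999999999999999999999999
327 9999999999999999999999999999986566667999999999999999999999999888999999
330 9997668999999999999999999999985456666899999999999999999999997666899999
333 9997668999999999999999999999974456666799999999999999999999996566789999
336 9997668999999999999999999999974455666789999999999999999999985556789999
339 9997667999999999999999999999864345666689999999999999999999975456678999
342 9986667899999998766666666666654345666679999999999999999999964346677999
345 9986666899999997666666666666554334566667899999999999999998643345666778
348 76556666677777655666666666666544345666677777PPPPPPPPPP7887533334666677
351 544566666P6677555666666666666654345666666555PPPPPPPPP5555443333456666
[... 3511 characters left out ...]
99999999999999999999999999999999999999999999999999
226 999999999999999999999999999999999999999999999999999989999999
228 999999999999999999999999999999999999999999999999644444434999
230 999999999999999999999999999999999999999999999998444444443499
232 999999999411124799999999999899999999999999999998444444442399
234 999999993111221000169999999999999999999999999999844444323899
236 999999996111221000003999999999999999999999865777788877779999
238 999999999964410000003899999998876555668999999999999866787889
240 999999999999999666555555667777777777799999999999995999999999
242 999999999999999999998777799999999999999999999999994999999999
244 999999999999999999999999999999999999999999999999994699999999
```

The plate's top edge spans columns 403–447, against 403.8–448.4 expected for a centred plate. It stands upright between the pins and the blanks have not moved. The post top is at (131.5,234.5), against (132,234) expected. Everything is in place, so I'm handing in.

```bash
python3 -c "
from workcell import *
print(close_job())"
```

```text
the job is handed in; nothing more can be done
None
```

The job is handed in at about 34 s of robot time: the hold-down arm points straight off the mould's end, and the plate was laid on the rest (re-seated once), taken again by its upper edge and stands centred in the middle slot; no verdict was returned.

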